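Put the stapler away behind the sash

TASK

Raise the sash of the small desktop cabinet all the way up by its handle, set the stapler from the left of it upright on the cabinet floor beside the brass weight, pushed right back until its end touches the back wall, and let go of it. Then lower the sash gently by its handle and press it down onto its rubber seal until it is fully shut. Leave the brass weight and the other things on the desk where they are.

Things in the scene. Friction and masses are not known exactly. Their poses are not given: they have to be found in the camera images.
- cabinet: Fixed light-wood cabinet, clear side windows, 195 deep (x) x 294 wide x 485 high mm. Origin: centre of underside; front looks to its -x, z up. Compartment behind the sash: floor 12 above the origin, y -135 to 135, x -73 (sash's inner face) to 80 (back wall), 258 high. A black rubber seal strip, 8 wide, crosses the floor's front under the sash (x = -78), 6 above the floor.
- sash (a joint): Sash height in m: 0 shut, 0.24 up at its stop; starts ajar. Clear framed panel 245 mm high sliding vertically; shut, its lower edge is 13 mm above the cabinet's underside. 0.45 kg; 9 N friction holds it anywhere: raising takes 14 N, lowering 5 N. Over the last 5 mm it squeezes the springy seal: about 14 N down to shut it fully; friction then keeps it shut.
- sash_handle (a point): Centre of the sash's upright dark steel bar handle: 14 x 14 mm, 84 long along z, axes as the cabinet's; 25 mm free behind the bar, between two 10 mm posts 33 above and below the centre. Bar axis 38 in front of the sash's middle plane; 63 above the cabinet's underside when shut. Sash and cabinet rise flat behind it, so a gripper must lean back from them.
- stapler_mid (a point): Stapler left of the cabinet, green arm, black base, 135 long (x) x 38 wide x 40 high mm, 0.21 kg, on its base; point: its centre, 20 above its underside. Nose at -x (starts towards the robot), hinge at +x. Base 38 wide up to 7 high; arm 24 wide from 18 to 40 high, does not open; at x 38 to 62 brackets 32 wide up to 30 high. Either end may go to the back wall.
- paper_weight: Brass knobbed weight, 38 mm diameter, 54 high, 0.5 kg, standing on the cabinet floor near the +y side. Origin: centre of its underside.
- notebook: Red pocket notebook 141 x 91 x 16 mm lying on the desk. Origin: centre of its underside.
- ink_pad: Closed blue ink pad tin 113 x 74 x 16 mm lying on the desk. Origin: centre of its underside.

How it is judged:
By the outcome, as a careful person would: the job done as asked, in the order asked, and still so for the second after the job is handed in, with the robot touching nothing.
It also fails if it takes over 72 s, if anything falls off the work surface, if the arm or the gripper's body presses on something with over 40 N, if the wrist force passes 120 N, or if a joint passes its speed limit or range.

ROBOT

A 6-joint arm with a two-finger parallel gripper is mounted at the origin on a cart in front of the work surface, level with it; the furniture and walls round the work are solid. World frame = base frame: x ahead of the robot, y to its left, z up, the work surface at z = 0. Lengths are in mm, angles in degrees, forces in N, time in s.
With the tool pointing down it reaches from about 300 to 850 mm from the base axis. Payload 4.2 kg.
Tool frame: the origin (TCP) lies at the very end of the fingers, on their centre line; the grasp point (between the pads) lies 19 mm behind it (hold_point_z is the z of the grasp point in the tool frame, in mm); z points along the fingers, y is the direction in which the jaws open and shut (so a half turn about z gives the same grasp; the last joint's range is limited). The gripper opens to 91 mm and grips with 3 to 60 N. Pads are 32 mm wide; open, the fingers measure 118 mm over their backs; the gripper's body (76 mm by 178 mm) begins 60 mm behind the grasp point.
Start: joints at [-1.146, 18.312, 89.639, -0, 72.044, -1.146], TCP at [575.019, 0, 177.576] pointing down, gripper open.
Joint ranges: [-177.97, 177.97], [-48.28, 115.42], [12.27, 149.76], [-77.06, 257.06], [2.81, 150.46], [-146.56, 146.56]. Speed limits (degrees/s): [147.25, 147.25, 180, 180, 180, 180].

INTERFACE

Orientations are given as [roll, pitch, yaw] about the fixed x, y, z axes, in that order (R = Rz(yaw) Ry(pitch) Rx(roll)).
In Python, from workcell import state, grab_frame, job_done, hold_point_z gives the robot as it stands. The module is installed in compiled form; this text tells all that it offers.
- The arm moves only by the shell command python3 -m creep 'ROWS' [FORCE]. ROWS is JSON, a list of rows, each a list of 7 numbers: the closure, from 0 (fully open) to 1 (shut), then the shift along the tool's x, y, z in mm, then the turn, a rotation vector about the tool's x, y, z in degrees. A call has 1 to 5 rows; each row shifts and turns the commanded pose from where the row before left it, along the tool's axes as they then stand; what a row does not reach is not made up. A row lasts 1/8 s, in which the tool goes at most 62.5 mm and 10.7 degrees, less where a joint would pass 70% of its speed; a pose out of reach is approached as far as the arm can. A call is refused whole if a number of a shift passes 62.5 or a number of a turn 10.7, either way. A call with a gripper value outside its range is refused whole. The fingers move at their own pace and stop on an object; FORCE is the grip in N (left out, the last holds). Time passes only in rows, so rows that do not move let the fingers close. It gives the time, the measured TCP pose, the force and the opening at its end, in the units of the state.
- state(): the state, without advancing time (a new reading comes with each control period).
- grab_frame(name): name is "scene" or "side" or "wrist"; returns a dict with "frame" (400x640x3 uint8, red, green, blue), "fx", "fy", "cx", "cy" (pixels), "view" (4x4, takes a point from world to camera coordinates). Camera axes: x right, y down, z forward; pixel columns grow to the right and rows downward; lengths in mm; the calibration is good to about 2 mm. A picture is of the moment at which its call begins. There is no depth.
- job_done(): hands the job in, once; it reports no verdict.
The state is a dict: "time_s": time; "qpos": joint angles; "qvel": joint speeds; "effort": joint torques, N m; "ee_pos": TCP position; "ee_rot": TCP orientation; "force": force on the tool from outside, world axes, zero at the start; "torque": the same for the moment, N m; "gripper_width": finger opening in mm.
Only numpy, scipy, OpenCV 4.12 (cv2) and the standard library are available. Lean on these libraries where they do the work, as an engineer would, in place of code of your own. Each camera call takes 0.05 s, during which the arm holds its last target.

## Working session

There is one attempt and no reset: what is moved stays moved. The work goes in short steps, Python scripts to look and compute and a shell command to move; the robot and the scene stay as the last step left them, time stands still between calls to the robot, and variables do not carry over. Pictures are saved under pics/ and viewed, and the job is handed in when it is done.

```bash
mkdir -p pics; python3 - <<'E'
from workcell import state, grab_frame, hold_point_z
import cv2,numpy as np
print(state(), hold_point_z)
for n in ("scene","side","wrist"):
    f=grab_frame(n); cv2.imwrite(f"pics/a_{n}.png",f["frame"][:,:,::-1])
    print(n,f["fx"],f["fy"],f["cx"],f["cy"]);print(np.round(f["view"],3).tolist())
E
```

```text
{'time_s': 0.0, 'qpos': array([-1.14558473e+00,  1.83514742e+01,  8.97084115e+01, -1.12880266e-03,
        7.20431620e+01, -1.14521331e+00]), 'qvel': array([-0.08119237, -0.1631216 , -0.04936201,  0.04986652,  0.01788789,
       -0.00397193]), 'effort': array([-5.01459035e-04, -4.12465632e+01, -2.31973493e+01,  7.28826877e-02,
        4.58198413e-02, -1.41870069e-04]), 'ee_pos': array([5.74414661e+02, 8.81774426e-03, 1.76708426e+02]), 'ee_rot': array([-1.79896951e+02, -9.86578951e-04,  8.99999767e+01]), 'force': array([-0.42688308,  0.65432118, -0.68978044]), 'torque': array([-0.04046449, -0.04505523,  0.0064992 ]), 'gripper_width': 91.48217656349179} -18.8
scene 453.35580022146434 453.35580022146434 312.4988448192624 199.7988694291234
[[0.5, -0.866, 0.004, -302.038], [-0.672, -0.391, -0.629, 391.508], [0.547, 0.312, -0.777, 695.834], [0.0, 0.0, 0.0, 1.0]]
side 520.0949259572343 520.0949259572343 320.98565258855655 191.74366924294563
[[0.767, 0.641, 0.015, -418.871], [0.531, -0.622, -0.575, -240.928], [-0.359, 0.449, -0.818, 1592.194], [0.0, 0.0, 0.0, 1.0]]
wrist 357.3179416839911 357.3179416839911 321.31017980777847 200.71036834841632
[[1.0, -0.0, -0.003, -573.248], [0.0, -0.963, 0.27, -30.447], [-0.003, -0.27, -0.963, 391.639], [0.0, 0.0, 0.0, 1.0]]
```

View pics/a_scene.png

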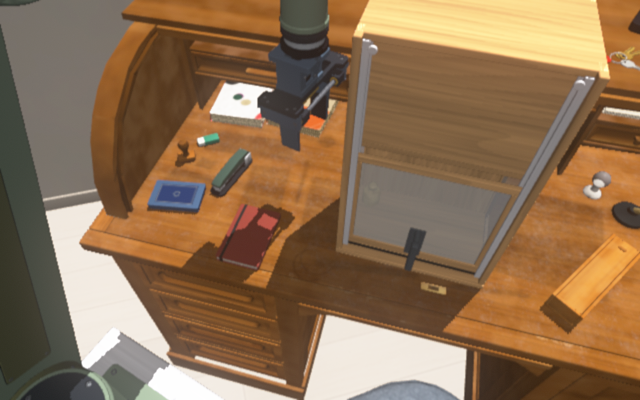

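View pics/a_side.png

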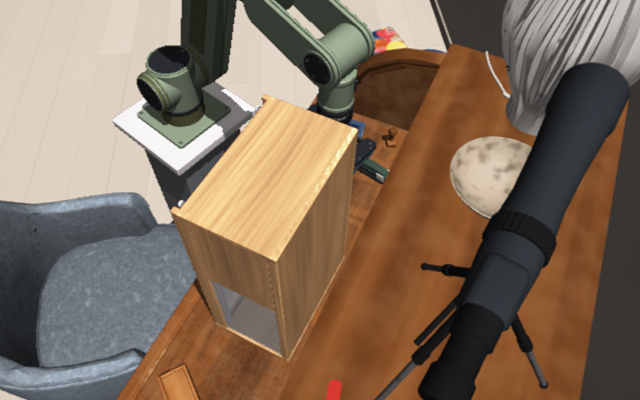

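View pics/a_wrist.png

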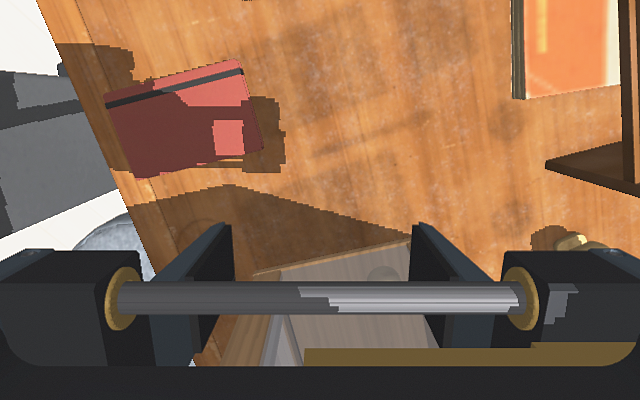

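```bash
cat > h.py <<'E'
from workcell import state, grab_frame, hold_point_z
import cv2,numpy as np
from scipy.spatial.transform import Rotation as R
def ray(f,u,v):
    V=np.array(f["view"]);Rm=V[:3,:3];t=V[:3,3]
    return -Rm.T@t, Rm.T@np.array([(u-f["cx"])/f["fx"],(v-f["cy"])/f["fy"],1])
def onz(f,u,v,z):
    c,d=ray(f,u,v); return c+d*(z-c[2])/d[2]
def tri(f1,p1,f2,p2):
    c1,d1=ray(f1,*p1);c2,d2=ray(f2,*p2)
    s=np.linalg.lstsq(np.c_[d1,-d2],c2-c1,rcond=None)[0]
    a,b=c1+d1*s[0],c2+d2*s[1]; return (a+b)/2,np.linalg.norm(a-b)
def proj(f,P):
    q=np.array(f["view"])@np.append(P,1);return f["cx"]+f["fx"]*q[0]/q[2],f["cy"]+f["fy"]*q[1]/q[2]
def crop(f,n,u0,u1,v0,v1,k):
    im=cv2.resize(f["frame"][v0:v1,u0:u1,::-1],None,fx=k,fy=k,interpolation=cv2.INTER_CUBIC);cv2.imwrite("pics/"+n,im)
def st():
    s=state();print("t",round(s["time_s"],2),"pos",np.round(s["ee_pos"],1),"rot",np.round(s["ee_rot"],1),"F",np.round(s["force"],1),"w",round(s["gripper_width"],1),"q",np.round(s["qpos"],1))
E
python3 - <<'E'
from h import *
f=grab_frame("scene");s=grab_frame("side")
crop(f,"b1.png",140,300,130,280,5); crop(f,"b2.png",330,510,140,300,4); crop(s,"b3.png",160,370,85,365,2)
for p in [(265,95),(357,130),(275,262),(173,210)]: print(p,onz(s,*p,485).round(0))
for p in [(339,251),(482,283)]: print(p,onz(f,*p,0).round(0))
E
```

```text
(265, 95) [ 502. -119.  485.]
(357, 130) [683. -77. 485.]
(275, 262) [ 750. -360.  485.]
(173, 210) [ 567. -397.  485.]
(339, 251) [ 499. -124.   -0.]
(482, 283) [ 574. -399.    0.]
```

View pics/b1.png

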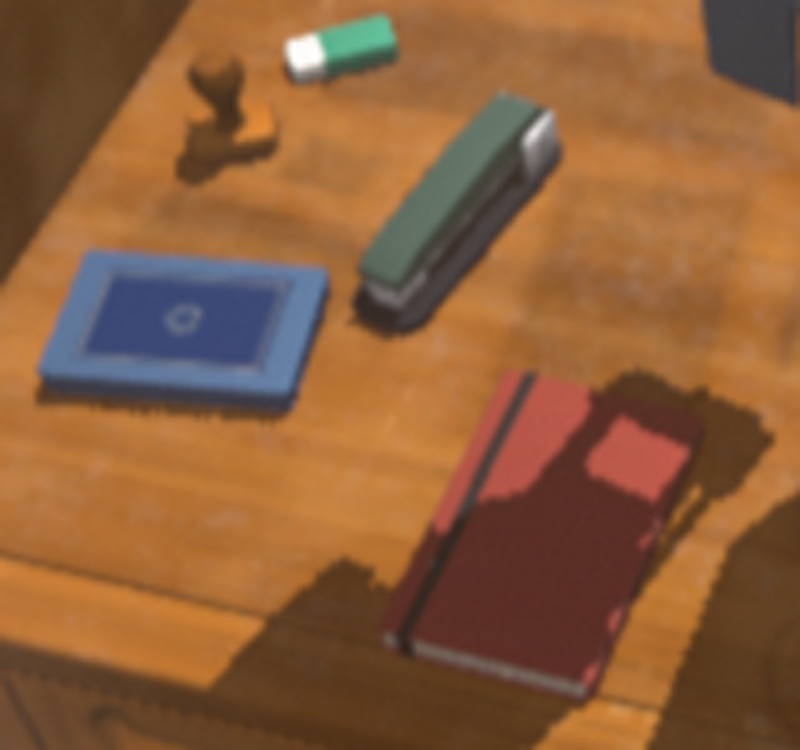

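View pics/b2.png

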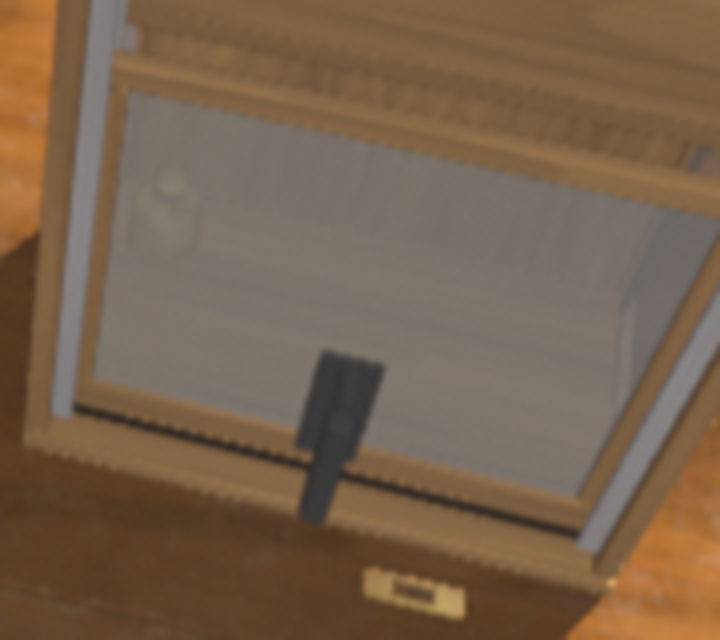

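View pics/b3.png

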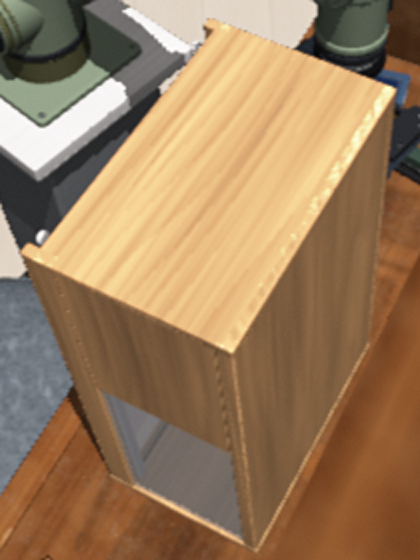

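```bash
python3 - <<'E'
from h import *
f=grab_frame("scene");s=grab_frame("side")
print("cams",ray(f,0,0)[0].round(),ray(s,0,0)[0].round())
print("top side");
for p in [(263.5,95),(356,130),(276.5,260.5),(171,207.5)]: print(onz(s,*p,485).round(0))
print("bot side")
for p in [(287.5,360),(345,257.5)]: print(onz(s,*p,0).round(0))
print("bot scene")
for p in [(336.3,250),(482.5,287)]: print(onz(f,*p,0).round(0))
# stapler green mask
hsv=cv2.cvtColor(f["frame"],cv2.COLOR_RGB2HSV)
m=cv2.inRange(hsv,(60,40,30),(95,255,160)); m[:,:205]=0;m[:,255:]=0;m[:145]=0;m[200:]=0
c=max(cv2.findContours(m,0,2)[0],key=cv2.contourArea)
P=np.array([onz(f,u,v,40)[:2] for u,v in c[:,0]],np.float32)
print("arm top",cv2.minAreaRect(P), cv2.minAreaRect(c))
for p in [(140+362/5,130+300/5),(140+555/5,130+150/5),(140+420/5,130+325/5)]: print("base",onz(f,*p,3).round(0))
for n,poly in [("ink",[(140+95/5,130+252/5),(140+328/5,130+268/5),(140+290/5,130+400/5),(140+40/5,130+375/5)])]:
    print(n,[onz(f,*p,16)[:2].round() for p in poly])
print("nb",[onz(f,140+a/5,130+b/5,16)[:2].round() for a,b in [(510,372),(705,420),(588,685),(385,635)]])
# visualise mask
E
```

```text
cams [  34. -325.  789.] [1021. -596. 1171.]
top side
[ 499. -121.  485.]
[682. -78. 485.]
[ 750. -357.  485.]
[ 561. -396.  485.]
bot side
[ 746. -356.    0.]
[684. -70.   0.]
bot scene
[ 498. -118.   -0.]
[ 566. -403.    0.]
arm top ((526.0123291015625, 179.99972534179688), (0.0, 0.0), 0.0) ((225.0, 174.0), (0.0, 0.0), 0.0)
base [497. 200.   3.]
base [618. 179.   3.]
base [498. 168.   3.]
ink [array([451., 313.]), array([496., 216.]), array([429., 183.]), array([385., 285.])]
nb [array([489., 110.]), array([509.,  23.]), array([376.,  -7.]), array([355.,  75.])]
```

```bash
python3 - <<'E'
from h import *
f=grab_frame("scene");s=grab_frame("side")
w=np.array([[498,-118],[566,-403],[746,-356],[684,-70],[499,-121],[682,-78],[750,-357],[561,-396]],float)
a,b=97.5,147
l=np.array([[-a,b],[-a,-b],[a,-b],[a,b],[-a,b],[a,b],[a,-b],[-a,-b]])
W=w-w.mean(0);L=l-l.mean(0)
H=L.T@W; th=np.arctan2(H[0,1]-H[1,0],H[0,0]+H[1,1])
Rm=np.array([[np.cos(th),-np.sin(th)],[np.sin(th),np.cos(th)]]); o=w.mean(0)-Rm@l.mean(0)
print("yaw",np.degrees(th),"o",o); print((w-(l@Rm.T+o)).round(1))
hsv=cv2.cvtColor(f["frame"],cv2.COLOR_RGB2HSV)
for p in [(225,174),(236,165),(240,158),(222,180)]: print(f["frame"][p[1],p[0]],hsv[p[1],p[0]])
def cab(x,y,z): return np.append(Rm@[x,y]+o,z)
# handle bar bottom in front: pixels ; find z on vertical line
def vert(p,x,y):
    best=min(np.arange(0,300,.5),key=lambda z:np.hypot(*(np.array(proj(f,cab(x,y,z)))-p)));return best,proj(f,cab(x,y,best))
print("bar bottom front",vert((408,270),-123,0), "bar top",vert((330+352/4,140+358/4),-117,0))
for k in(20,60,100): print(k,proj(f,cab(-117,0,k)))
# weight: base through glass
for p in [(370,205),(371.5,204.5)]:
  q=onz(f,*p,12)[:2]; print("weight front-bottom",q, Rm.T@(q-o))
q=onz(f,373,184,52)[:2]; print("weight knob", q,Rm.T@(q-o))
E
```

```text
yaw 13.157029923151754 o [ 623.25  -237.375]
[[ 3.2 -1.6]
 [ 4.2 -0.3]
 [-5.7  2.3]
 [-0.7  2. ]
 [ 4.2 -4.6]
 [-2.7 -6. ]
 [-1.7  1.3]
 [-0.8  6.7]]
[ 98 116 102] [ 67  40 116]
[72 73 64] [33 31 73]
[ 93 106  93] [ 60  31 106]
[ 92 106  92] [ 60  34 106]
bar bottom front (np.float64(39.0), (np.float64(407.4867154434354), np.float64(269.88344841325033))) bar top (np.float64(161.0), (np.float64(420.1375527894904), np.float64(230.2021529061899)))
20 (np.float64(406.3498204293321), np.float64(272.29032898418933))
60 (np.float64(409.8979513092156), np.float64(261.4593704683533))
100 (np.float64(413.7170732804237), np.float64(249.80118957328153))
weight front-bottom [ 630.31234399 -129.73431084] [ 31.37820046 103.20757337]
weight front-bottom [ 633.2273636  -131.97004781] [ 33.70780057 100.36700609]
weight knob [ 655.04204706 -120.54454386] [ 57.55052673 106.52711679]
```

```bash
python3 - <<'E'
from h import *
f=grab_frame("scene")
crop(f,"c1.png",350,440,160,285,6); crop(f,"c2.png",205,260,140,200,10)
E
```

```text
(no output)
```

View pics/c1.png

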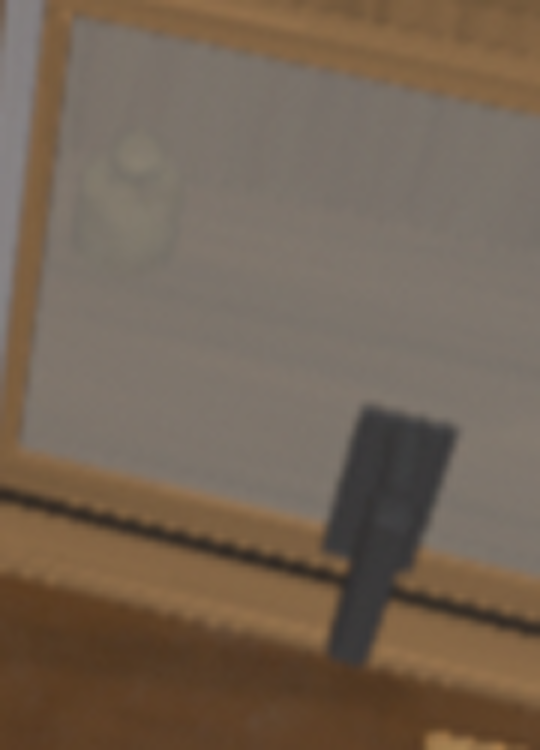

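View pics/c2.png

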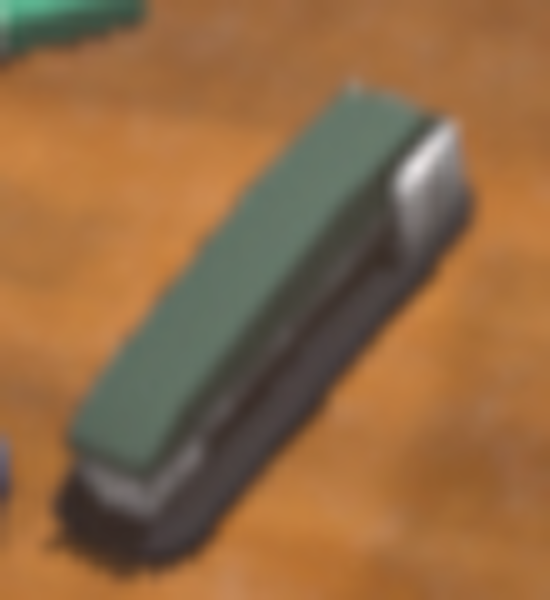

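```bash
python3 - <<'E'
from h import *
f=grab_frame("scene")
g=lambda a,b,z: onz(f,205+a/10,140+b/10,z)[:2]
for n,a,b,z in [("FL",72,440,38),("FR",155,468,38),("RL",350,90,40),("RR",440,115,40),("hingebotR",470,200,4),("noseR",205,540,0),("noseL",55,510,7)]:
    print(n,g(a,b,z).round(1))
d=g(395,102,40)-g(112,455,38); print("len",np.hypot(*d),"yaw",np.degrees(np.arctan2(d[1],d[0])))
d=g(350,90,40)-g(72,440,38);print("L yaw",np.degrees(np.arctan2(d[1],d[0])))
d=g(470,215,0)-g(205,540,0);print("base R yaw",np.degrees(np.arctan2(d[1],d[0])),np.hypot(*d))
print("mid",(g(395,102,40)+g(112,455,38))/2)
E
```

```text
FL [489.5 187.7]
FR [492.1 167.1]
RL [606.9 197.4]
RR [610.8 174.5]
hingebotR [618.6 175.9]
noseR [503.9 169.2]
noseL [489.8 199.2]
len 118.89759634631737 yaw 4.144086167301584
L yaw 4.7345611511688865
base R yaw 3.2203856678189084 113.80352102866861
mid [549.70895583 181.73941619]
```

```bash
cat >> h.py <<'E'
YAW=13.16;O=np.array([623.25,-237.4])
def cab(x,y,z):
    c,s=np.cos(np.radians(YAW)),np.sin(np.radians(YAW));return np.array([O[0]+c*x-s*y,O[1]+s*x+c*y,z])
def tocab(P):
    c,s=np.cos(np.radians(YAW)),np.sin(np.radians(YAW));d=np.array(P[:2])-O;return np.array([c*d[0]+s*d[1],-s*d[0]+c*d[1],*P[2:3]])
def Rt(head,tilt):
    t=np.radians(tilt);c,s=np.cos(t),np.sin(t)
    return R.from_euler('z',head,degrees=True).as_matrix()@np.array([[c,0,s],[0,-1,0],[s,0,-c]])
def cur():
    s=state();return np.array(s["ee_pos"]),R.from_euler('xyz',s["ee_rot"],degrees=True).as_matrix()
def go(target_grasp,Rtar=None):
    p,Rc=cur()
    if Rtar is not None: print("rotvec",np.degrees(R.from_matrix(Rc.T@Rtar).as_rotvec()).round(2))
    else: Rtar=Rc
    g=p-Rc[:,2]*18.8
    print("grasp now",g.round(1),"cab",tocab(g).round(1),"shift in tool",(Rc.T@(np.array(target_grasp)-g)).round(1),"TCP shift in tar frame",(Rtar.T@(np.array(target_grasp)+18.8*Rtar[:,2]-p)).round(1))
E
python3 -m creep '[[0,0,-40,-10,0,0,0],[0,0,-50,-10,0,0,0],[0,0,-50,-10,0,0,0],[0,0,-40,-10,0,0,0],[0,0,0,0,0,0,0]]'
python3 - <<'E'
from h import *
st(); go(cab(-116.5,0,81),Rt(YAW,45))
E
```

```text
time_s: 1.18
ee_pos: [393.3, 0.0, 218.7]
ee_rot: [179.9, 0.0, 90.0]
force: [0.7, -0.4, -0.0]
gripper_width: 91.2
t 1.18 pos [393.3   0.  218.7] rot [179.9   0.   90. ] F [ 0.7 -0.4 -0. ] w 91.2 q [-1.700e+00 -1.000e-01  1.064e+02 -0.000e+00  7.350e+01 -1.700e+00]
rotvec [-29.96  37.83  72.64]
grasp now [393.3   0.  237.5] cab [-169.9  283.5  237.5] shift in tool [-263.9  116.1  156.8] TCP shift in tar frame [-59.7 283.5 153.8]
```

```bash

python3 -m creep '[[0,0,0,0,-3,3.78,7.26],[0,0,0,0,-3,3.78,7.26],[0,0,0,0,-3,3.78,7.26],[0,0,0,0,-3,3.78,7.26],[0,0,0,0,-3,3.78,7.26]]'
python3 -m creep '[[0,0,0,0,-3,3.78,7.26],[0,0,0,0,-3,3.78,7.26],[0,0,0,0,-3,3.78,7.26],[0,0,0,0,-3,3.78,7.26],[0,0,0,0,-3,3.78,7.26]]'
python3 - <<'E'
from h import *
st(); go(cab(-116.5,0,81),Rt(YAW,45))
E
```

```text
time_s: 1.8
ee_pos: [396.2, -0.7, 217.7]
ee_rot: [171.4, -22.4, 54.6]
force: [-0.7, 0.9, -0.7]
gripper_width: 90.9
time_s: 2.42
ee_pos: [395.7, -1.2, 217.8]
ee_rot: [-179.9, -45.0, 12.8]
force: [0.1, 0.1, -0.7]
gripper_width: 91.0
t 2.42 pos [395.7  -1.2 217.8] rot [-179.9  -45.    12.8] F [ 0.1  0.1 -0.7] w 91.0 q [-27.6 -20.6 137.8  50.2  36.7  15. ]
rotvec [ 0.18  0.01 -0.25]
grasp now [382.8  -4.1 231.1] cab [-181.1  281.9  231.1] shift in tool [-59.2 281.7 152.7] TCP shift in tar frame [-60.5 281.8 151.8]
```

```bash

python3 -m creep '[[0,0,45,0,0,0,0],[0,0,48,0,0,0,0],[0,0,48,0,0,0,0],[0,0,48,0,0,0,0],[0,0,48,0,0,0,0]]'
python3 -m creep '[[0,0,45,0,0,0,0],[0,-20,0,0,0,0,0],[0,-20,0,20,0,0,0],[0,-19,0,20,0,0,0],[0,0,0,15,0,0,0]]'
python3 -m creep '[[0,0,0,0,0,0,0]]'
python3 - <<'E'
from h import *
st(); go(cab(-116.5,0,81),Rt(YAW,45))
f=grab_frame("wrist"); cv2.imwrite("pics/d_wrist.png",f["frame"][:,:,::-1])
f=grab_frame("scene"); cv2.imwrite("pics/d_scene.png",f["frame"][:,:,::-1])
E
```

```text
time_s: 3.05
ee_pos: [449.6, -233.9, 217.2]
ee_rot: [180.0, -44.9, 13.1]
force: [0.9, -0.1, 1.1]
gripper_width: 91.2
time_s: 3.68
ee_pos: [456.4, -275.8, 135.2]
ee_rot: [-179.8, -44.8, 13.0]
force: [0.7, -0.5, -0.1]
gripper_width: 91.4
time_s: 3.8
ee_pos: [457.3, -275.3, 136.7]
ee_rot: [-179.9, -44.9, 13.2]
force: [-0.1, -0.7, 1.2]
gripper_width: 91.3
t 3.8 pos [ 457.3 -275.3  136.7] rot [-179.9  -44.9   13.2] F [-0.1 -0.7  1.2] w 91.3 q [-60.7  11.9 124.5  62.8  49.6 -29.4]
rotvec [-0.08  0.13  0.02]
grasp now [ 444.3 -278.3  150. ] cab [-183.5    0.9  150. ] shift in tool [-1.2  1.  96.2] TCP shift in tar frame [-1.3  0.9 96.2]
```

View pics/d_wrist.png

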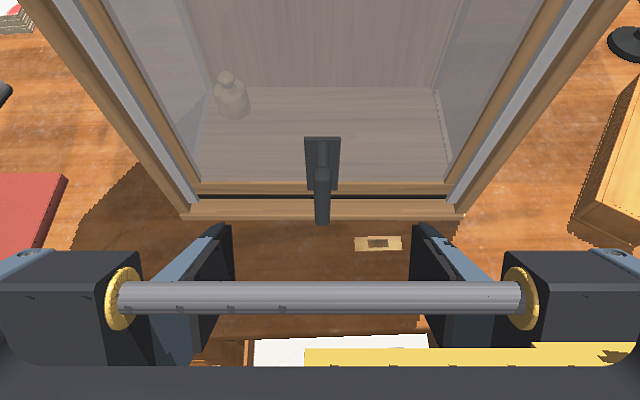

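View pics/d_scene.png

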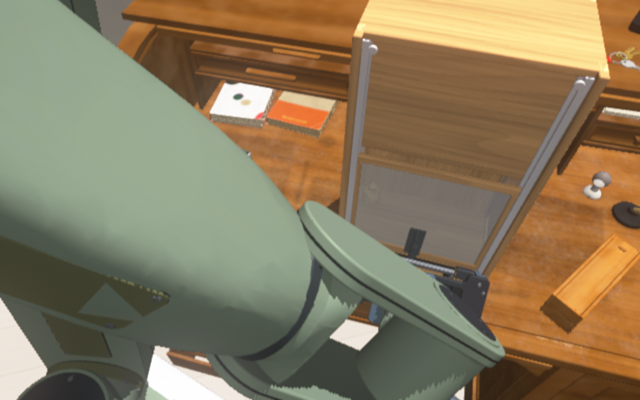

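```bash
python3 - <<'E'
from h import *
f=grab_frame("wrist"); crop(f,"e1.png",170,480,60,240,2.5)
def oncabx(u,v,x):
    c,d=ray(f,u,v); n=cab(1,0,0)-cab(0,0,0); k=(np.dot(cab(x,0,0)-c,n))/np.dot(d,n); return tocab(c+k*d)
print("cam",tocab(ray(f,0,0)[0]))
for p in [(322,225)]: print("bar bot",oncabx(*p,-123.5))
for p in [(322,170)]: print("bar top",oncabx(*p,-123.5))
for p in [(181,220),(461,218)]: print(onz(f,*p,0).round(1),tocab(onz(f,*p,0)).round(1))
for p in [(180,212),(463,209)]: print("sill",tocab(onz(f,*p,12)).round(1))
for p in [(232,118)]: print("w",tocab(onz(f,*p,12)).round(1))
for p in [(205,88),(437,88)]: print("backfloor corners",tocab(onz(f,*p,12)).round(1))
print(proj(f,cab(-123.5,0,81)))
E
```

```text
cam [-263.21340057    0.74849605  338.17677614]
bar bot [-123.5          -0.12667421   42.48555493]
bar top [-1.23500000e+02  1.30367408e-01  1.31757325e+02]
[ 494.3 -115.5    0. ] [-97.8 148.    0. ]
[ 564.2 -402.2    0. ] [ -95.1 -147.     0. ]
sill [-94.6 145.6  12. ]
sill [ -90.7 -145.8   12. ]
w [ 32.5 107.8  12. ]
backfloor corners [ 82.5 148.2  12. ]
backfloor corners [  83.1 -146.3   12. ]
(np.float64(321.98073484336766), np.float64(204.86451982825824))
```

View pics/e1.png

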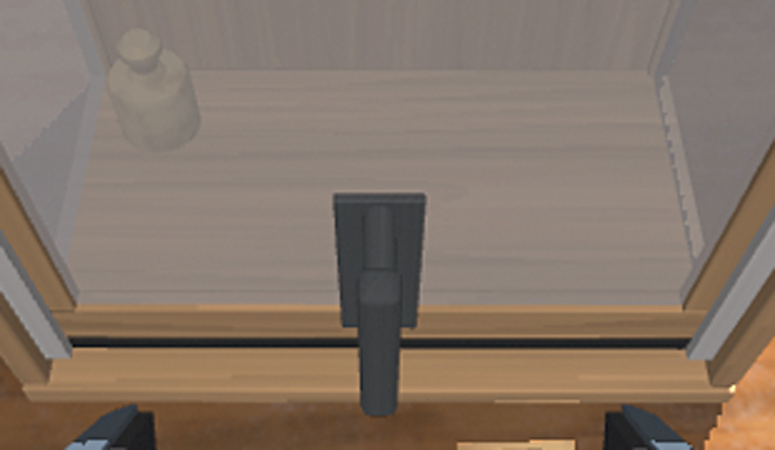

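```bash

python3 -m creep '[[0,0,1,30,0,0,0],[0,-1,0,30,0,0,0],[0,0,0,25,0,0,0],[0,0,0,10,0,0,0],[0,0,0,0,0,0,0]]'
python3 - <<'E'
from h import *
st(); go(cab(-116.5,0,82),Rt(YAW,45))
f=grab_frame("wrist"); cv2.imwrite("pics/f_wrist.png",f["frame"][:,:,::-1])
E
```

```text
time_s: 4.58
ee_pos: [521.5, -261.1, 69.4]
ee_rot: [179.9, -44.9, 13.3]
force: [-0.8, -1.0, -0.1]
gripper_width: 91.3
t 4.58 pos [ 521.5 -261.1   69.4] rot [179.9 -44.9  13.3] F [-0.8 -1.  -0.1] w 91.3 q [-52.   20.5 126.   77.4  41.  -40.3]
rotvec [-0.    0.1   0.07]
grasp now [ 508.6 -264.2   82.7] cab [-117.7    0.    82.7] shift in tool [0.4 0.  1.4] TCP shift in tar frame [0.4 0.  1.4]
```

View pics/f_wrist.png

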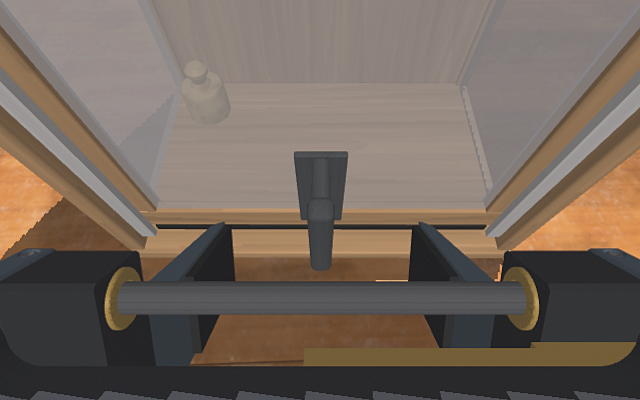

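```bash

python3 -m creep '[[1,0,0,1,0,0,0],[1,0,0,0,0,0,0],[1,0,0,0,0,0,0],[1,0,0,0,0,0,0],[1,0,0,0,0,0,0]]' 55
python3 -m creep '[[1,0,0,0,0,0,0],[1,0,0,0,0,0,0],[1,0,0,0,0,0,0]]'
```

```text
time_s: 5.25
ee_pos: [521.9, -261.0, 68.3]
ee_rot: [180.0, -44.9, 13.2]
force: [0.3, 0.3, -0.5]
gripper_width: 44.2
time_s: 5.62
ee_pos: [521.9, -261.0, 68.3]
ee_rot: [180.0, -44.9, 13.2]
force: [-0.4, 0.0, 0.0]
gripper_width: 14.1
```

```bash

python3 -m creep '[[1,4,0,-4,0,0,0],[1,8,0,-8,0,0,0],[1,11,0,-11,0,0,0],[1,11,0,-11,0,0,0],[1,11,0,-11,0,0,0]]'
python3 -m creep '[[1,11,0,-11,0,0,0],[1,11,0,-11,0,0,0],[1,11,0,-11,0,0,0],[1,11,0,-11,0,0,0],[1,11,0,-11,0,0,0]]'
python3 - <<'E'
from h import *
st(); go(cab(-116.5,0,303))
E
```

```text
time_s: 6.25
ee_pos: [522.0, -260.9, 132.9]
ee_rot: [180.0, -44.9, 13.2]
force: [-0.5, -0.3, -1.1]
gripper_width: 0.1
time_s: 6.88
ee_pos: [522.1, -260.6, 210.7]
ee_rot: [180.0, -44.9, 13.2]
force: [0.3, 0.9, 0.2]
gripper_width: 0.4
t 6.88 pos [ 522.1 -260.6  210.7] rot [180.  -44.9  13.2] F [0.3 0.9 0.2] w 0.4 q [-51.8   8.1 115.5  56.4  50.2 -10.7]
grasp now [ 509.1 -263.7  224. ] cab [-117.1    0.4  224. ] shift in tool [ 56.2   0.5 -55.5] TCP shift in tar frame [ 56.2   0.5 -55.5]
```

```bash
python3 - <<'E'
from h import *
f=grab_frame("wrist"); cv2.imwrite("pics/g_wrist.png",f["frame"][:,:,::-1])
f=grab_frame("scene"); crop(f,"g_scene.png",320,520,130,300,4)
E
```

```text
(no output)
```

View pics/g_wrist.png

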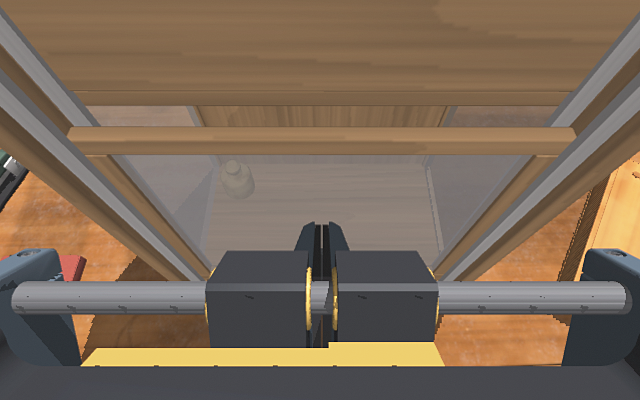

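View pics/g_scene.png

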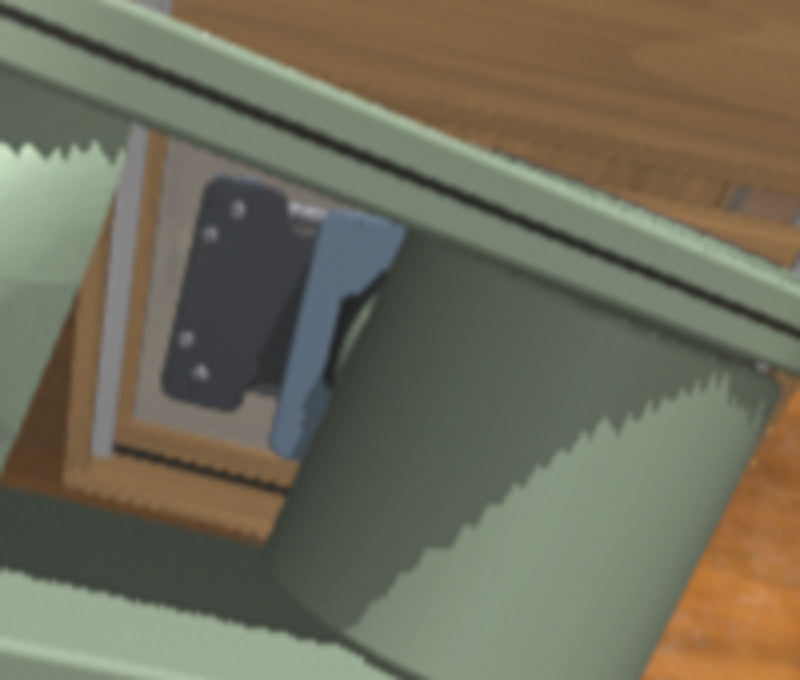

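```bash

python3 -m creep '[[0,0,0,-5,0,0,0],[0,0,0,0,0,0,0],[0,0,0,0,0,0,0],[0,0,0,0,0,0,0],[0,0,0,0,0,0,0]]'
python3 -m creep '[[0,0,0,0,0,0,0],[0,-20,0,20,0,0,0],[0,-20,0,20,0,0,0],[0,-20,0,20,0,0,0],[0,-20,0,20,0,0,0]]'
python3 -m creep '[[0,-10,0,10,0,0,0],[0,-10,0,10,0,0,0],[0,0,0,0,0,0,0]]'
python3 - <<'E'
from h import *
st(); go(cab(-116.5,0,82),Rt(YAW,45))
f=grab_frame("wrist"); cv2.imwrite("pics/h_wrist.png",f["frame"][:,:,::-1])
E
```

```text
time_s: 7.6
ee_pos: [518.7, -261.6, 213.1]
ee_rot: [180.0, -44.9, 13.2]
force: [-0.6, 0.5, -0.2]
gripper_width: 47.3
time_s: 8.22
ee_pos: [518.6, -262.0, 99.5]
ee_rot: [179.9, -44.9, 13.2]
force: [0.3, -1.1, -0.1]
gripper_width: 90.9
time_s: 8.6
ee_pos: [518.2, -261.5, 70.9]
ee_rot: [-179.9, -44.8, 13.1]
force: [-0.5, 0.9, -0.8]
gripper_width: 91.3
t 8.6 pos [ 518.2 -261.5   70.9] rot [-179.9  -44.8   13.1] F [-0.5  0.9 -0.8] w 91.3 q [-52.3  20.2 126.   76.7  41.3 -39.8]
rotvec [-0.07  0.18 -0.06]
grasp now [ 505.3 -264.5   84.3] cab [-121.     0.5   84.3] shift in tool [1.6 0.5 4.8] TCP shift in tar frame [1.7 0.5 4.8]
```

View pics/h_wrist.png

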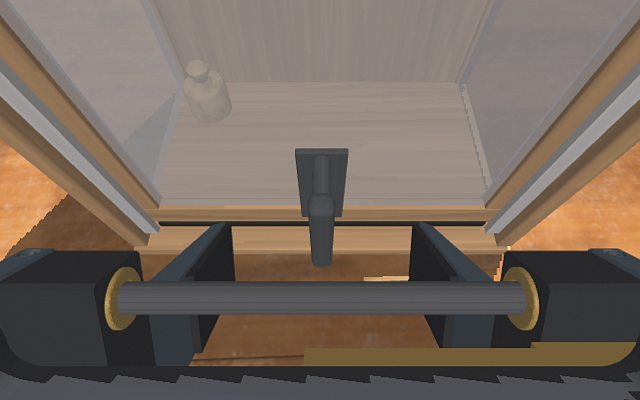

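```bash

python3 -m creep '[[1,1,0,6,0,0,0],[1,0,0,0,0,0,0],[1,0,0,0,0,0,0],[1,0,0,0,0,0,0],[1,0,0,0,0,0,0]]' 60
python3 -m creep '[[1,0,0,0,0,0,0],[1,0,0,0,0,0,0],[1,0,0,0,0,0,0],[1,0,0,0,0,0,0],[1,0,0,0,0,0,0]]'
python3 -m creep '[[1,0,0,0,0,0,0],[1,0,0,0,0,0,0]]'
python3 -m creep '[[1,3,0,-3,0,0,0],[1,3,0,-3,0,0,0]]'
python3 - <<'E'
from h import *
st(); go(cab(-116.5,0,82),Rt(YAW,45))
E
```

```text
time_s: 9.28
ee_pos: [523.3, -260.7, 68.5]
ee_rot: [180.0, -44.9, 13.2]
force: [-0.2, -0.6, -0.2]
gripper_width: 44.1
time_s: 9.9
ee_pos: [522.0, -262.8, 67.3]
ee_rot: [179.7, -44.6, 13.2]
force: [-9.2, -4.9, 0.8]
gripper_width: 0.6
time_s: 10.15
ee_pos: [522.0, -262.8, 67.3]
ee_rot: [179.7, -44.7, 13.2]
force: [-7.7, -4.4, 1.2]
gripper_width: 0.5
time_s: 10.4
ee_pos: [520.9, -261.3, 74.2]
ee_rot: [179.9, -44.5, 13.1]
force: [-6.0, -2.1, -5.4]
gripper_width: 0.2
t 10.4 pos [ 520.9 -261.3   74.2] rot [179.9 -44.5  13.1] F [-6.  -2.1 -5.4] w 0.2 q [-51.8  19.8 125.6  75.9  40.9 -38.3]
rotvec [ 0.07  0.49 -0.02]
grasp now [ 508.  -264.3   87.6] cab [-1.183e+02  1.000e-01  8.760e+01] shift in tool [-2.7  0.1  5.3] TCP shift in tar frame [-2.5  0.1  5.3]
```

```bash
python3 - <<'E'
from h import *
f=grab_frame("wrist"); crop(f,"i_wrist.png",200,440,120,360,3)
f=grab_frame("scene"); crop(f,"i_scene.png",340,500,150,300,4)
E
```

```text
(no output)
```

View pics/i_wrist.png

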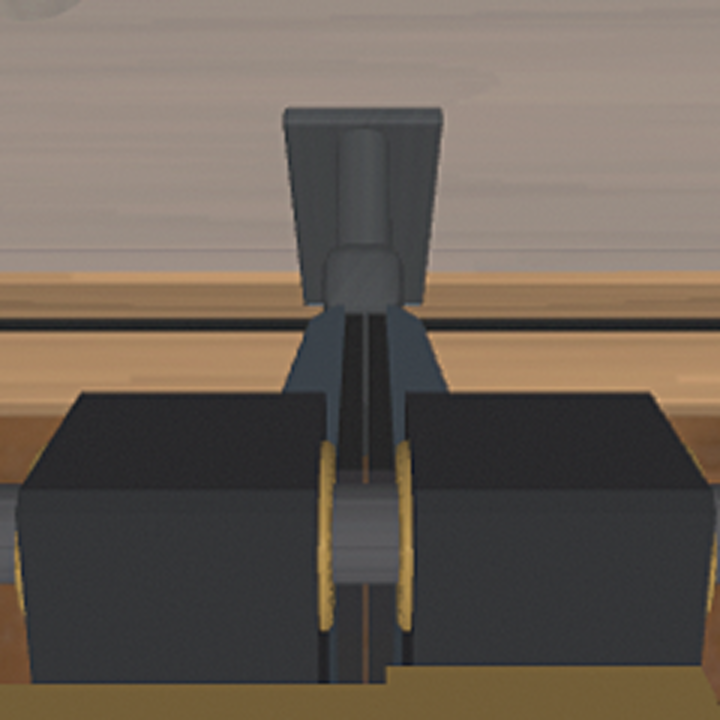

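View pics/i_scene.png

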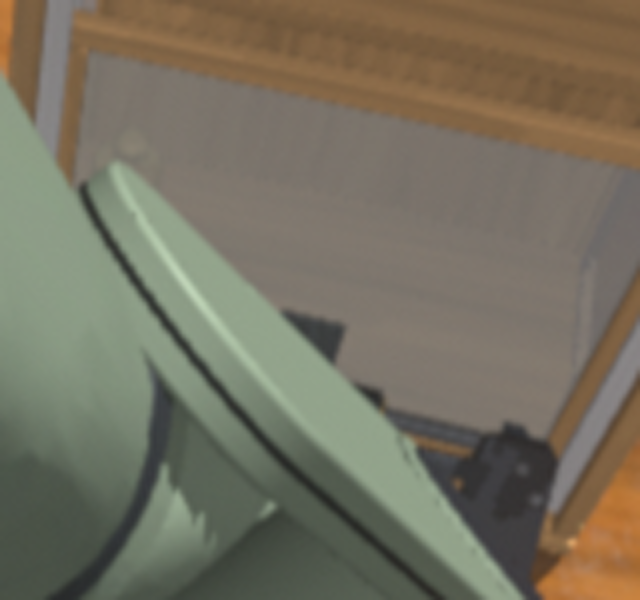

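```bash
python3 - <<'E'
import cv2,numpy as np
a=cv2.imread("pics/d_wrist.png")[120:240,280:365];b=cv2.imread("pics/f_wrist.png")[140:280,280:365]
for n,i in(("j1",a),("j2",b)):
    i=cv2.resize(i,None,fx=4,fy=4,interpolation=cv2.INTER_NEAREST);i=np.clip(i.astype(float)*2,0,255).astype(np.uint8);cv2.imwrite(f"pics/{n}.png",i)
A=cv2.imread("pics/j1.png");B=cv2.imread("pics/j2.png");h=max(len(A),len(B));
c=np.zeros((h,A.shape[1]+B.shape[1]+10,3),np.uint8);c[:len(A),:A.shape[1]]=A;c[:len(B),A.shape[1]+10:]=B;cv2.imwrite("pics/j.png",c)
from h import *
st();f=grab_frame("wrist");p,Rc=cur();T=np.eye(4);T[:3,:3]=Rc;T[:3,3]=p
np.save("VT.npy",np.array(f["view"])@T);print(np.round(np.array(f["view"])@T,3))
E
```

```text
t 10.5 pos [ 521.  -261.2   74.6] rot [179.9 -44.5  13.2] F [-7.7 -2.6 -2.8] w 0.3 q [-51.8  19.8 125.6  75.9  40.9 -38.3]
[[-0.00000e+00  1.00000e+00  0.00000e+00  9.60000e-02]
 [-9.63000e-01 -0.00000e+00 -2.71000e-01  1.67550e+01]
 [-2.71000e-01 -0.00000e+00  9.63000e-01  2.20216e+02]
 [ 0.00000e+00  0.00000e+00  0.00000e+00  1.00000e+00]]
```

View pics/j.png

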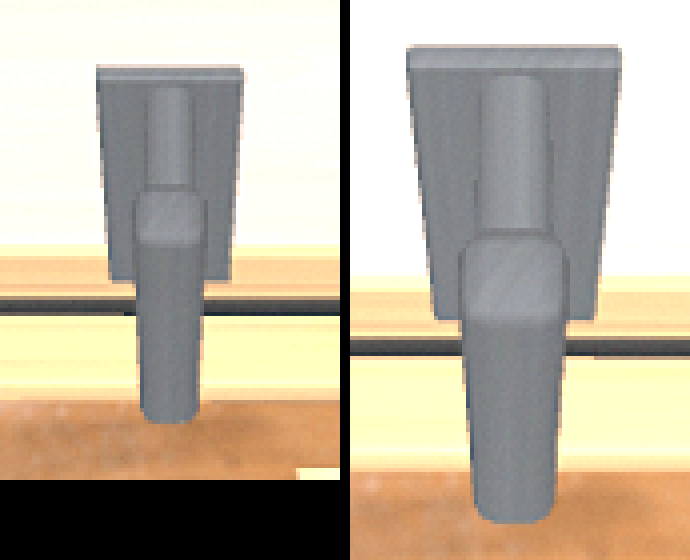

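```bash
python3 - <<'E'
from h import *
VT=np.load("VT.npy")
def fr(pos,rot):
    T=np.eye(4);T[:3,:3]=R.from_euler('xyz',rot,degrees=True).as_matrix();T[:3,3]=pos
    return dict(fx=357.318,fy=357.318,cx=321.31,cy=200.71,view=VT@np.linalg.inv(T))
d=fr([457.3,-275.3,136.7],[-179.9,-44.9,13.2]);f=fr([521.5,-261.1,69.4],[179.9,-44.9,13.3])
for n,a,b in [("topfront",(322,180.75),(320.75,220.5)),("topback",(322,167.5),(320.75,199)),("bot",(322,225.75),(320.75,270.75)),("plate TL",(304.2,136.5),(294.2,151.5)),("plate BL",(307.5,190),(301.7,220)),("plate TR",(340.7,136.5),(347.7,151.5))]:
    P,e=tri(d,a,f,b);print(n,tocab(P).round(1),"err",round(e,2))
def cx(F,u,v,x):
    c,dd=ray(F,u,v); n=cab(1,0,0)-cab(0,0,0); k=(np.dot(cab(x,0,0)-c,n))/np.dot(dd,n); return tocab(c+k*dd).round(1)
for x in (-123,-118,-113,-108): print(x,"d",cx(d,322,180.75,x)[2],cx(d,322,225.75,x)[2],"f",cx(f,322,220.5,x)[2],cx(f,322,270.75,x)[2])
E
```

```text
topfront [-120.1    0.5  111.7] err 0.11
topback [-107.     0.6  110.1] err 0.1
bot [-119.4    0.6   31.6] err 0.07
plate TL [-78.9  14.9 112.9] err 0.2
plate BL [-82.1  14.7  34.8] err 0.39
plate TR [-76.2 -14.5 109.5] err 0.1
-123 d 116.4 39.3 f 117.8 42.6
-118 d 108.5 28.6 f 107.5 27.3
-113 d 100.6 18.0 f 97.3 12.0
-108 d 92.7 7.3 f 87.0 -3.3
```

```bash
sed -i 's/O=np.array(\[623.25,-237.4\])/O=np.array([625.7,-236.8])/' h.py
python3 -m creep '[[0,0,0,-10,0,0,0],[0,0,0,0,0,0,0],[0,0,0,0,0,0,0],[0,0,0,0,0,0,0],[0,0,0,0,0,0,0]]'
python3 -m creep '[[0,0,0,0,0,0,0],[0,0,0,0,0,0,0],[0,0,0,0,0,0,0],[0,0,0,0,0,0,0],[0,0,0,0,0,0,0]]'
python3 - <<'E'
from h import *
st(); go(cab(-115.5,0,72),Rt(YAW,45))
E
```

```text
time_s: 11.18
ee_pos: [516.5, -262.2, 83.9]
ee_rot: [180.0, -44.9, 13.2]
force: [0.1, 0.6, -0.9]
gripper_width: 47.5
time_s: 11.8
ee_pos: [516.4, -262.3, 83.9]
ee_rot: [180.0, -44.9, 13.2]
force: [-0.1, -0.2, -0.3]
gripper_width: 91.1
t 11.8 pos [ 516.4 -262.3   83.9] rot [180.  -44.9  13.2] F [-0.1 -0.2 -0.3] w 91.1 q [-52.6  18.8 125.4  74.4  41.9 -37. ]
rotvec [0.   0.12 0.03]
grasp now [ 503.5 -265.3   97.2] cab [-125.5    0.    97.2] shift in tool [-10.7   0.   24.9] TCP shift in tar frame [-10.7   0.   24.9]
```

```bash

python3 -m creep '[[0,-11,0,12,0,0,0],[0,0,0,13,0,0,0],[1,0,0,0,0,0,0],[1,0,0,0,0,0,0],[1,0,0,0,0,0,0]]' 60
python3 -m creep '[[1,0,0,0,0,0,0],[1,0,0,0,0,0,0],[1,0,0,0,0,0,0],[1,0,0,0,0,0,0],[1,0,0,0,0,0,0]]'
python3 -m creep '[[1,0,0,0,0,0,0],[1,0,0,0,0,0,0],[1,0,0,0,0,0,0],[1,0,0,0,0,0,0]]'
```

```text
time_s: 12.42
ee_pos: [526.0, -260.3, 58.9]
ee_rot: [179.9, -44.9, 13.2]
force: [0.2, -0.3, 0.2]
gripper_width: 63.9
time_s: 13.05
ee_pos: [526.0, -259.9, 58.4]
ee_rot: [180.0, -44.9, 13.2]
force: [-1.7, 5.3, -0.6]
gripper_width: 14.0
time_s: 13.55
ee_pos: [525.9, -259.6, 58.4]
ee_rot: [-180.0, -44.9, 13.2]
force: [-0.8, 1.8, 1.6]
gripper_width: 8.8
```

```bash
python3 - <<'E'
from h import *
st()
f=grab_frame("wrist"); crop(f,"k_wrist.png",220,420,120,340,3.5)
E
```

```text
t 13.55 pos [ 525.9 -259.6   58.4] rot [-180.   -44.9   13.2] F [-0.8  1.8  1.6] w 8.8 q [-51.4  21.8 126.4  79.7  40.4 -42.7]
```

View pics/k_wrist.png

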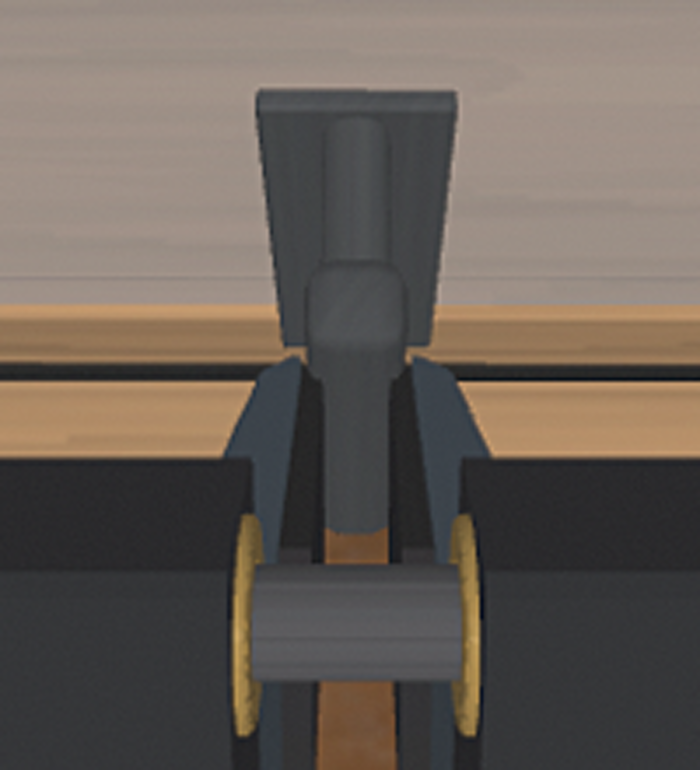

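```bash

python3 -m creep '[[1,0,0,0,0,0,0]]' 35; python3 -m creep '[[1,0,0,0,0,0,0]]'; python3 -m creep '[[1,2,0,-2,0,0,0]]';python3 -m creep '[[1,2,0,-2,0,0,0]]'
```

```text
time_s: 13.72
ee_pos: [525.9, -259.7, 58.4]
ee_rot: [-180.0, -44.9, 13.2]
force: [-0.7, 2.7, 1.0]
gripper_width: 11.0
time_s: 13.85
ee_pos: [525.9, -259.6, 58.4]
ee_rot: [-180.0, -44.9, 13.2]
force: [-0.8, 3.2, 0.7]
gripper_width: 11.3
time_s: 13.98
ee_pos: [525.5, -259.7, 59.6]
ee_rot: [-179.9, -44.7, 13.1]
force: [11.1, 2.7, -12.8]
gripper_width: 11.1
time_s: 14.1
ee_pos: [525.5, -259.6, 62.0]
ee_rot: [-179.9, -44.7, 13.1]
force: [10.0, 3.1, -12.9]
gripper_width: 11.0
```

```bash

python3 -m creep '[[1,3,0,-3,0,0,0],[1,4,0,-4,0,0,0],[1,4,0,-4,0,0,0],[1,4,0,-4,0,0,0],[1,4,0,-4,0,0,0]]' 40
python3 - <<'E'
from h import *
st(); go(cab(-115.5,0,303),Rt(YAW,45))
f=grab_frame("wrist"); cv2.imwrite("pics/l_wrist.png",f["frame"][:,:,::-1])
E
```

```text
time_s: 14.72
ee_pos: [525.5, -259.7, 88.7]
ee_rot: [-179.9, -44.7, 13.1]
force: [10.1, 1.8, -14.0]
gripper_width: 10.4
t 14.72 pos [ 525.5 -259.7   88.7] rot [-179.9  -44.7   13.1] F [ 10.1   1.8 -14. ] w 10.4 q [-51.3  18.5 124.5  73.6  41.4 -34.6]
rotvec [-0.06  0.35 -0.04]
grasp now [ 512.6 -262.7  102. ] cab [-116.     0.5  102. ] shift in tool [ 141.6    0.2 -142.6] TCP shift in tar frame [ 142.6    0.5 -141.7]
```

View pics/l_wrist.png

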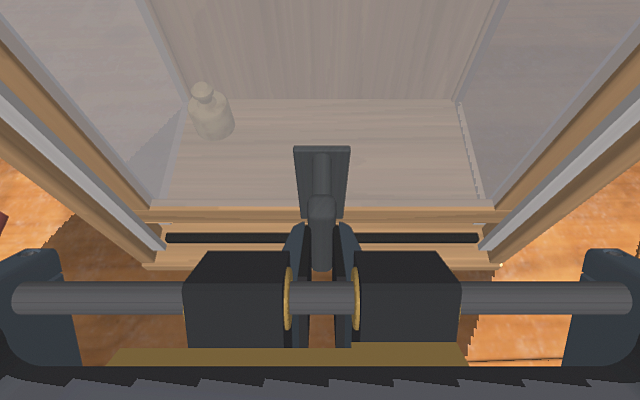

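```bash

for i in 1; do python3 -m creep '[[1,5,0,-5,0,0,0],[1,6,0,-6,0,0,0],[1,6,0,-6,0,0,0],[1,6,0,-6,0,0,0],[1,6,0,-6,0,0,0]]'; done
python3 -m creep '[[1,6,0,-6,0,0,0],[1,6,0,-6,0,0,0],[1,6,0,-6,0,0,0],[1,6,0,-6,0,0,0],[1,6,0,-6,0,0,0]]'
python3 -m creep '[[1,6,0,-6,0,0,0],[1,6,0,-6,0,0,0],[1,6,0,-6,0,0,0],[1,6,0,-6,0,0,0],[1,6,0,-6,0,0,0]]'
python3 - <<'E'
from h import *
st(); go(cab(-115.5,0,303),Rt(YAW,45))
f=grab_frame("wrist"); cv2.imwrite("pics/m_wrist.png",f["frame"][:,:,::-1])
E
```

```text
time_s: 15.4
ee_pos: [525.5, -259.6, 129.5]
ee_rot: [-179.9, -44.6, 13.1]
force: [10.2, 2.3, -13.6]
gripper_width: 10.5
time_s: 16.02
ee_pos: [525.5, -259.6, 171.6]
ee_rot: [-179.8, -44.6, 13.0]
force: [9.8, 0.9, -13.5]
gripper_width: 10.6
time_s: 16.65
ee_pos: [525.5, -259.6, 213.6]
ee_rot: [-179.8, -44.6, 13.0]
force: [9.9, 0.6, -15.1]
gripper_width: 11.0
t 16.65 pos [ 525.5 -259.6  213.6] rot [-179.8  -44.6   13. ] F [  9.9   0.6 -15.1] w 11.0 q [-51.3   8.  114.9  55.7  50.2  -9.2]
rotvec [-0.09  0.38 -0.11]
grasp now [ 512.6 -262.6  227. ] cab [-116.     0.6  227. ] shift in tool [ 53.7   0.4 -53.7] TCP shift in tar frame [ 54.2   0.6 -53.4]
```

View pics/m_wrist.png

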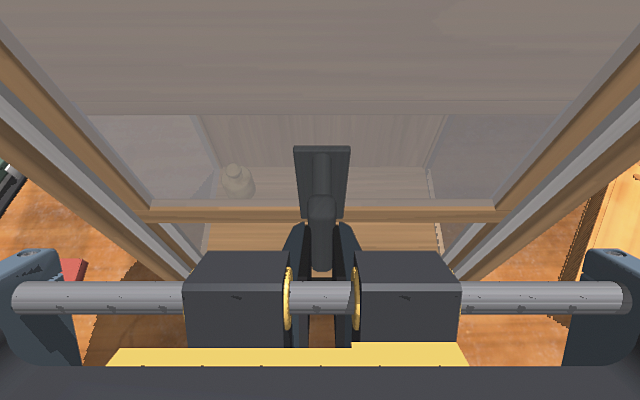

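Rising well (sash bottom rail at row 213, bar at (321,235) still in the jaws). Continue to the stop.

```bash

python3 -m creep '[[1,6,0,-6,0,0,0],[1,6,0,-6,0,0,0],[1,6,0,-6,0,0,0],[1,6,0,-6,0,0,0],[1,6,0,-6,0,0,0]]'
python3 -m creep '[[1,6,0,-6,0,0,0],[1,5,0,-5,0,0,0],[1,4,0,-4,0,0,0],[1,3,0,-3,0,0,0]]'
python3 -m creep '[[1,2,0,-2,0,0,0],[1,2,0,-2,0,0,0]]'
python3 -m creep '[[1,2,0,-2,0,0,0]]'
python3 - <<'E'
from h import *
st()
E
```

```text
time_s: 17.32
ee_pos: [525.4, -259.6, 255.6]
ee_rot: [-179.8, -44.6, 13.0]
force: [9.1, 0.7, -13.9]
gripper_width: 10.6
time_s: 17.82
ee_pos: [525.5, -259.5, 280.8]
ee_rot: [-179.8, -44.6, 13.0]
force: [9.2, 0.3, -13.8]
gripper_width: 10.4
time_s: 18.08
ee_pos: [525.4, -259.5, 286.3]
ee_rot: [-179.7, -44.6, 13.0]
force: [9.2, 0.5, -13.2]
gripper_width: 10.3
time_s: 18.2
ee_pos: [525.5, -259.5, 289.1]
ee_rot: [-179.7, -44.6, 13.0]
force: [8.2, 1.0, -13.5]
gripper_width: 10.5
t 18.2 pos [ 525.5 -259.5  289.1] rot [-179.7  -44.6   13. ] F [  8.2   1.  -13.5] w 10.5 q [-51.3   3.9 107.6  49.   57.2   2.1]
```

```bash

python3 -m creep '[[1,1.5,0,-1.5,0,0,0]]'
python3 -m creep '[[1,1.5,0,-1.5,0,0,0]]'
python3 -m creep '[[1,1.5,0,-1.5,0,0,0]]'
python3 -m creep '[[1,1.5,0,-1.5,0,0,0]]'

```

```text
time_s: 18.32
ee_pos: [525.3, -259.5, 290.4]
ee_rot: [-179.7, -44.5, 12.9]
force: [14.1, -0.3, -20.3]
gripper_width: 10.3
time_s: 18.45
ee_pos: [525.0, -259.5, 290.6]
ee_rot: [-179.6, -44.4, 12.8]
force: [19.6, 0.1, -26.4]
gripper_width: 10.1
time_s: 18.58
ee_pos: [524.7, -259.5, 290.9]
ee_rot: [-179.4, -44.3, 12.7]
force: [24.1, -0.1, -34.1]
gripper_width: 10.0
time_s: 18.7
ee_pos: [524.4, -259.4, 291.1]
ee_rot: [-179.3, -44.1, 12.6]
force: [28.0, -1.6, -38.3]
gripper_width: 9.7
```

```bash

python3 -m creep '[[1,-2,0,2,0,0,0],[0.4,-1,0,1,0,0,0],[0.4,0,0,0,0,0,0],[0.4,0,0,0,0,0,0],[0.4,0,0,0,0,0,0]]'
python3 -m creep '[[0.4,0,0,0,0,0,0],[0.4,0,0,-15,0,0,0],[0.4,0,0,-25,0,0,0],[0,0,0,-25,0,0,0],[0,0,0,-20,0,0,0]]'
python3 - <<'E'
from h import *
st()
f=grab_frame("wrist"); cv2.imwrite("pics/n_wrist.png",f["frame"][:,:,::-1])
f=grab_frame("scene"); cv2.imwrite("pics/n_scene.png",f["frame"][:,:,::-1])
go(np.array([532-60,176,100]),Rt(4,45))
E
```

```text
time_s: 19.32
ee_pos: [526.6, -260.2, 298.6]
ee_rot: [179.8, -44.9, 13.3]
force: [0.2, -0.1, 0.1]
gripper_width: 47.1
time_s: 19.95
ee_pos: [467.1, -273.9, 359.4]
ee_rot: [179.8, -44.9, 13.3]
force: [-0.3, -0.2, -0.7]
gripper_width: 72.5
t 19.95 pos [ 467.1 -273.9  359.4] rot [179.8 -44.9  13.3] F [-0.3 -0.2 -0.7] w 72.5 q [-59.3  -0.9 102.6  46.   69.3   4. ]
rotvec [-6.2   0.01  6.61]
grasp now [ 454.5 -277.7  373.6] cab [-176.    -0.9  373.6] shift in tool [-107.2 -439.4  276.6] TCP shift in tar frame [-158.6 -449.4  228.3]
```

View pics/n_wrist.png

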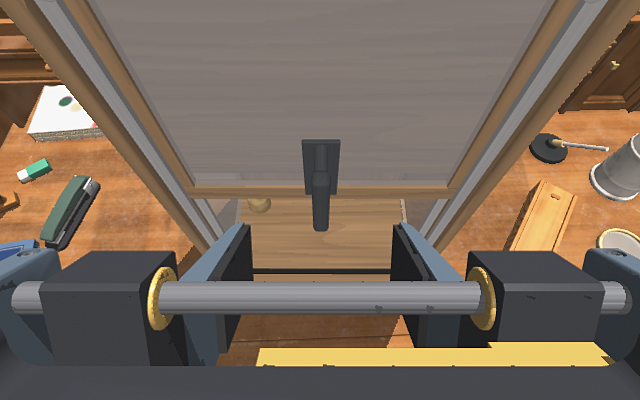

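View pics/n_scene.png

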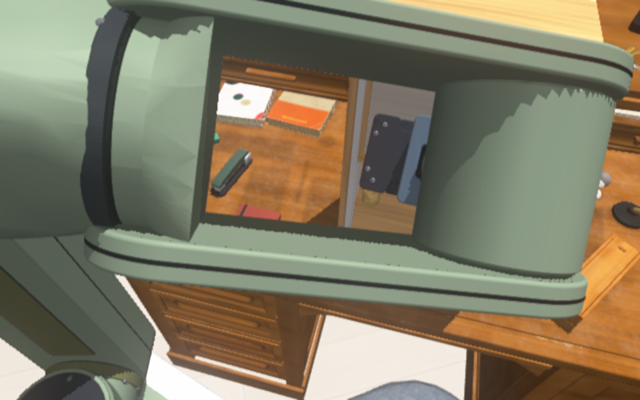

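```bash

python3 -m creep '[[0,0,0,0,-6.2,0,6.6],[0,0,-45,0,0,0,0],[0,0,-45,0,0,0,0],[0,0,-45,0,0,0,0],[0,0,-45,0,0,0,0]]'
python3 -m creep '[[0,0,-45,0,0,0,0],[0,-20,-45,20,0,0,0],[0,-20,-45,25,0,0,0],[0,-25,-45,35,0,0,0],[0,-25,-45,40,0,0,0]]'
python3 -m creep '[[0,-25,-44,40,0,0,0],[0,-25,0,40,0,0,0],[0,-18,0,28,0,0,0],[0,0,0,0,0,0,0]]'
python3 - <<'E'
from h import *
st()
f=grab_frame("wrist"); cv2.imwrite("pics/o_wrist.png",f["frame"][:,:,::-1])
go(np.array([532-60,176,100]),Rt(4,45))
E
```

```text
time_s: 20.68
ee_pos: [454.5, -92.7, 358.2]
ee_rot: [-179.6, -44.9, 3.8]
force: [0.1, 0.0, -0.7]
gripper_width: 91.2
time_s: 21.3
ee_pos: [454.0, 67.4, 253.4]
ee_rot: [179.6, -43.6, 2.9]
force: [1.1, -1.1, -1.2]
gripper_width: 91.0
time_s: 21.8
ee_pos: [473.4, 75.0, 158.1]
ee_rot: [179.6, -42.2, 2.6]
force: [0.0, -0.3, -0.1]
gripper_width: 91.5
t 21.8 pos [473.4  75.  158.1] rot [179.6 -42.2   2.6] F [ 0.  -0.3 -0.1] w 91.5 q [ 13.7  -6.1 137.6 -48.7  10.4 146.5]
rotvec [ 1.32  2.59 -1.08]
grasp now [461.7  74.9 173.9] cab [-88.8 340.9 173.9] shift in tool [ -39.  -100.9   64. ] TCP shift in tar frame [ -39.1 -100.5   64.5]
```

View pics/o_wrist.png

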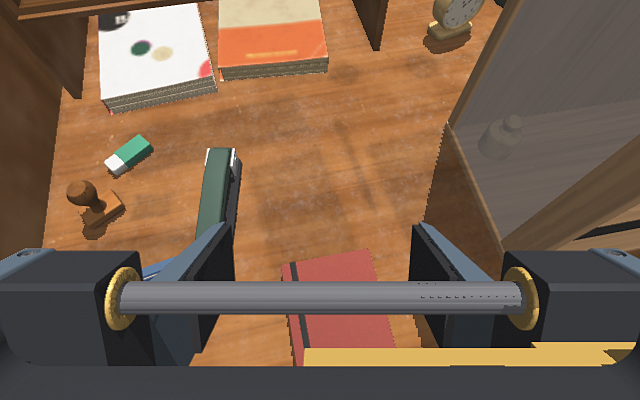

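```bash
cat > kin.py <<'E'
import numpy as np
from scipy.optimize import least_squares
from scipy.spatial.transform import Rotation as R
D=[([-1.146,18.312,89.639,0,72.044,-1.146],[575.019,0,177.576],[180,0,90]),
([-1.7,-.1,106.4,0,73.5,-1.7],[393.3,0,218.7],[179.9,0,90]),
([-27.6,-20.6,137.8,50.2,36.7,15.],[395.7,-1.2,217.8],[-179.9,-45,12.8]),
([-60.7,11.9,124.5,62.8,49.6,-29.4],[457.3,-275.3,136.7],[-179.9,-44.9,13.2]),
([-52.,20.5,126,77.4,41,-40.3],[521.5,-261.1,69.4],[179.9,-44.9,13.3]),
([-51.8,8.1,115.5,56.4,50.2,-10.7],[522.1,-260.6,210.7],[180,-44.9,13.2]),
([-51.3,3.9,107.6,49,57.2,2.1],[525.5,-259.5,289.1],[-179.7,-44.6,13]),
([-59.3,-.9,102.6,46,69.3,4.],[467.1,-273.9,359.4],[179.8,-44.9,13.3]),
([13.7,-6.1,137.6,-48.7,10.4,146.5],[473.4,75,158.1],[179.6,-42.2,2.6]),
([-51.4,21.8,126.4,79.7,40.4,-42.7],[525.9,-259.6,58.4],[180,-44.9,13.2])]
rz=lambda a:R.from_euler('z',a,degrees=True).as_matrix()
ry=lambda a:R.from_euler('y',a,degrees=True).as_matrix()
def fk(p,q,s4=1,s6=1):
    h,a1,L2,al,L3,e,off,d6=p[:8]
    A=rz(q[0]); r2=ry(q[1]+al);r3=A@ry(q[1]+q[2])
    w=np.array([0,0,h])+A@np.array([a1,off,0])+A@r2@[0,0,L2]+r3@[e,0,L3]
    Rm=r3@rz(s4*q[3])@ry(q[4])@rz(s6*q[5])@rz(90*p[9])
    return w+Rm@[0,0,d6],Rm
def res(p,s4,s6):
    o=[]
    for q,x,e in D:
        P,Rm=fk(p,q,s4,s6);T=R.from_euler('xyz',e,degrees=True).as_matrix()
        o+=list(P-x)+list(300*R.from_matrix(T.T@Rm).as_rotvec()*1)
    return np.array(o)
def fit():
    best=None
    for s4 in(1,-1):
        for s6 in(1,-1):
            for k in(0,1,2,3):
                r=least_squares(res,[150,0,400,0,400,0,10,250,0,k],args=(s4,s6),x_scale=[100,100,100,10,100,100,10,100,1,1])
                if best is None or r.cost<best[0]: best=(r.cost,r.x,s4,s6)
    return best
lo=np.array([-177.97,-48.28,12.27,-77.06,2.81,-146.56]);hi=np.array([177.97,115.42,149.76,257.06,150.46,146.56])
def ik(b,pos,Rt,q0):
    _,p,s4,s6=b
    def f(q):
        P,Rm=fk(p,q,s4,s6);return np.r_[P-pos,300*R.from_matrix(Rt.T@Rm).as_rotvec()]
    r=least_squares(f,np.clip(q0,lo+.1,hi-.1),bounds=(lo,hi));return r.x,np.abs(r.fun).max()
if __name__=="__main__":
    b=fit();print(b[0],b[1].round(2),b[2:]);print(np.abs(res(b[1],*b[2:])).reshape(-1,6).max(0).round(1));np.save("kin.npy",np.array([b[0],*b[1],*b[2:]]))
E
python3 kin.py
```

```text
2.268104344083581 [ 1.4020e+02  3.7000e-01  5.9217e+02 -3.0000e-02  4.1688e+02  2.5390e+01
  1.1450e+01  3.7242e+02  1.1000e-01  1.0000e+00] (1, 1)
[0.5 0.4 0.6 0.7 0.5 0.7]
```

```bash
cat > chk.py <<'E'
from kin import *
from h import Rt,cab,state,YAW
k=np.load("kin.npy");B=(k[0],k[1:11],int(k[11]),int(k[12]))
def sol(g,head,tilt,seeds=None):
    Rm=Rt(head,tilt);best=None
    for q0 in (seeds or [[-50,10,115,56,50,-10],[10,0,120,-30,30,120],[10,0,120,-30,30,60],[10,0,120,60,30,20],[10,0,120,150,30,-60],[-30,10,110,30,50,20]]):
        q,e=ik(B,np.array(g)+18.8*Rm[:,2],Rm,np.array(q0,float))
        if best is None or e<best[1]:best=(q,e)
    return best
E
python3 - <<'E'
from chk import *
for x in(-20,-40):
  for t in (0,10,20,25,30,35,40,45,50,60):
    c=np.radians(4);q,e=sol([552+x*np.cos(c),182+x*np.sin(c),34],4,t);print("pick",x,t,q.round(0),round(e,1))
for x in(-7,-27):
  for t in(30,40,45,50,55,60,65): q,e=sol(cab(x,20,46),YAW,t);print("place",x,t,q.round(0),round(e,1))
E
```

```text
pick -20 0 [ 18.  26. 104.   0.  50. 104.] 0.0
pick -20 10 [ 19.  22. 112.  -4.  36. 109.] 0.0
pick -20 20 [ 21.  19. 120. -16.  22. 121.] 0.0
pick -20 25 [ 22.  18. 124. -30.  15. 136.] 0.0
pick -20 30 [ 22.  18. 127. -41.  11. 147.] 10.0
pick -20 35 [  25.   19.  132.  250.   13. -142.] 0.0
pick -20 40 [  26.   20.  136.  226.   20. -117.] 0.0
pick -20 45 [  28.   22.  140.  216.   29. -105.] 0.0
pick -20 50 [ 30.  25. 144. 211.  40. -97.] 0.0
pick -20 60 [ 33.  35. 150. 208.  64. -88.] 1.3
pick -40 0 [ 18.  24. 107.  -0.  49. 104.] 0.0
pick -40 10 [ 20.  20. 115.  -5.  35. 109.] 0.0
pick -40 20 [ 22.  18. 123. -17.  21. 123.] 0.0
pick -40 25 [ 23.  17. 127. -33.  15. 140.] 0.0
pick -40 30 [ 22.  16. 129. -41.  11. 147.] 12.3
pick -40 35 [  26.   18.  135.  248.   14. -138.] 0.0
pick -40 40 [  28.   19.  139.  226.   21. -115.] 0.0
pick -40 45 [  30.   21.  142.  216.   31. -103.] 0.0
pick -40 50 [ 31.  25. 146. 212.  42. -96.] 0.0
pick -40 60 [ 36.  33. 150. 212.  61. -89.] 7.6
place -7 30 [-32.  25. 113.  48.  29.   5.] 0.0
place -7 40 [-36.  26. 119.  79.  30. -29.] 0.0
place -7 45 [-38.  27. 122.  92.  33. -44.] 0.0
place -7 50 [-40.  29. 125. 102.  39. -55.] 0.0
place -7 55 [-42.  31. 127. 108.  45. -65.] 0.0
place -7 60 [-44.  34. 129. 113.  52. -72.] 0.0
place -7 65 [-46.  38. 131. 116.  59. -79.] 0.0
place -27 30 [-33.  24. 115.  49.  29.   3.] 0.0
place -27 40 [-38.  25. 121.  79.  31. -31.] 0.0
place -27 45 [-40.  26. 124.  92.  35. -45.] 0.0
place -27 50 [-42.  28. 126. 101.  40. -57.] 0.0
place -27 55 [-44.  31. 129. 107.  46. -66.] 0.0
place -27 60 [-46.  34. 131. 111.  53. -73.] 0.0
place -27 65 [-48.  37. 132. 114.  60. -80.] 0.0
```

```bash
cat > path.py <<'E'
from chk import *
def sim(wps,q0,n=12,verbose=True):
    q=np.array(q0,float);ok=True
    for (g0,h0,t0),(g1,h1,t1) in zip(wps[:-1],wps[1:]):
        worst=0;mj=0
        for s in np.linspace(0,1,n+1)[1:]:
            g=np.array(g0)+(np.array(g1)-np.array(g0))*s;Rm=Rt(h0+(h1-h0)*s,t0+(t1-t0)*s)
            q2,e=ik(B,g+18.8*Rm[:,2],Rm,q);mj=max(mj,np.abs(q2-q).max());q=q2;worst=max(worst,e)
        print("->",np.round(g1),h1,t1,q.round(0),"err",round(worst,1),"maxstep",round(mj,1))
    return q
E
python3 - <<'E'
from path import *
q0=[13.7,-6.1,137.6,-48.7,10.4,146.5]
A=([461.7,74.9,174],2.6,42.2)
print("plan1");sim([A,([461,60,200],4,45),([440,-200,300],13,45),([440,-200,300],13,60),([450,0,250],8,65),([500,100,200],4,60),([500,178,120],4,50),([532,180,34],4,50)],q0)
print("plan2");sim([A,([461,60,250],4,45),([440,-200,300],13,45),([440,-200,300],13,60),([520,30,300],8,65),([500,178,120],4,55),([532,180,34],4,50)],q0)
E
```

```text
plan1
-> [461  60 200] 4 45 [  8. -10. 137. -22.   8. 115.] err 0.0 maxstep 6.3
-> [ 440 -200  300] 13 45 [-55.  -5. 117.  50.  59.  -1.] err 0.0 maxstep 39.7
-> [ 440 -200  300] 13 60 [-64.  -3. 127.  70.  64. -26.] err 0.0 maxstep 2.1
-> [450   0 250] 8 65 [-23. -13. 149. 119.  33. -48.] err 0.0 maxstep 10.3
-> [500 100 200] 4 60 [  19.   -1.  146.  209.   27. -109.] err 0.0 maxstep 9.4
-> [500 178 120] 4 50 [  32.   10.  141.  233.   27. -120.] err 0.0 maxstep 2.6
-> [532 180  34] 4 50 [ 29.  25. 144. 211.  40. -97.] err 0.0 maxstep 2.8
plan2
-> [461  60 250] 4 45 [  8. -14. 131. -10.  18. 103.] err 0.0 maxstep 9.6
-> [ 440 -200  300] 13 45 [-55.  -5. 117.  50.  59.  -1.] err 0.0 maxstep 21.2
-> [ 440 -200  300] 13 60 [-64.  -3. 127.  70.  64. -26.] err 0.0 maxstep 2.1
-> [520  30 300] 8 65 [ -7. -11. 138. 128.  18. -46.] err 0.0 maxstep 14.1
-> [500 178 120] 4 55 [  34.   13.  145.  223.   37. -108.] err 0.0 maxstep 15.8
-> [532 180  34] 4 50 [ 29.  25. 144. 211.  40. -97.] err 0.0 maxstep 1.4
```

```bash
python3 - <<'E'
from path import *
q0=[13.7,-6.1,137.6,-48.7,10.4,146.5]
A=([461.7,74.9,174],2.6,42.2)
for X,Y,Z in [(475,-20,240),(475,-50,240),(475,10,240)]:
  print("plan",X,Y,Z);q=sim([A,([465,60,Z],2.6,42.2),([X,Y,Z],4,43),([X,Y,Z],4,62),([500,100,180],4,60),([500,178,120],4,50)],q0,n=10)
print("carry");sim([([532,180,34],4,50),([500,178,120],4,52),([500,100,180],4,60),([475,-20,240],6,62),([420,-200,200],13,60),(cab(-200,10,150),YAW,52),(cab(-200,15,62),YAW,50),(cab(-27,15,62),YAW,50),(cab(-27,15,46),YAW,50)],q,n=10)
E
```

```text
plan 475 -20 240
-> [465  60 240] 2.6 42.2 [  9. -12. 130. -13.  21. 107.] err 0.0 maxstep 10.9
-> [475 -20 240] 4 43 [-12. -11. 130.  29.  22.  51.] err 0.0 maxstep 6.0
-> [475 -20 240] 4 62 [-18. -10. 146. 128.  25. -52.] err 0.0 maxstep 13.6
-> [500 100 180] 4 60 [  19.    2.  148.  205.   32. -104.] err 0.0 maxstep 10.2
-> [500 178 120] 4 50 [  32.   10.  141.  233.   27. -120.] err 0.0 maxstep 3.2
plan 475 -50 240
-> [465  60 240] 2.6 42.2 [  9. -12. 130. -13.  21. 107.] err 0.0 maxstep 10.9
-> [475 -50 240] 4 43 [-19. -11. 130.  38.  25.  38.] err 0.0 maxstep 7.9
-> [475 -50 240] 4 62 [-27.  -9. 145. 116.  31. -45.] err 0.0 maxstep 9.8
-> [500 100 180] 4 60 [  19.    2.  148.  205.   32. -104.] err 0.0 maxstep 11.2
-> [500 178 120] 4 50 [  32.   10.  141.  233.   27. -120.] err 0.0 maxstep 3.2
plan 475 10 240
-> [465  60 240] 2.6 42.2 [  9. -12. 130. -13.  21. 107.] err 0.0 maxstep 10.9
-> [475  10 240] 4 43 [ -4. -12. 130.  17.  20.  67.] err 0.0 maxstep 4.1
-> [475  10 240] 4 62 [ -8. -11. 146. 147.  20. -65.] err 0.0 maxstep 24.7
-> [500 100 180] 4 60 [  19.    2.  148.  205.   32. -104.] err 0.0 maxstep 9.4
-> [500 178 120] 4 50 [  32.   10.  141.  233.   27. -120.] err 0.0 maxstep 3.2
carry
-> [500 178 120] 4 52 [  33.   11.  143.  228.   31. -115.] err 0.0 maxstep 21.9
-> [500 100 180] 4 60 [  19.    2.  148.  205.   32. -104.] err 0.0 maxstep 2.9
-> [475 -20 240] 6 62 [-22. -10. 146. 120.  28. -47.] err 0.0 maxstep 10.7
-> [ 420 -200  200] 13 60 [-68.   7. 137.  78.  61. -48.] err 0.0 maxstep 8.5
-> [ 429. -273.  150.] 13.16 52 [-67.  14. 129.  71.  55. -44.] err 0.0 maxstep 0.8
-> [ 428. -268.   62.] 13.16 50 [-65.  23. 135.  82.  49. -61.] err 0.0 maxstep 1.9
-> [ 596. -228.   62.] 13.16 50 [-43.  27. 125.  97.  40. -52.] err 0.0 maxstep 2.6
-> [ 596. -228.   46.] 13.16 50 [-43.  29. 126. 100.  40. -56.] err 0.0 maxstep 0.4
```

```bash

python3 -m creep '[[0,15,5,-16,0,0,0],[0,15,5,-16,0,0,0],[0,14,5,-17,0,0,0],[0,4,25,3,0,0,0],[0,0,25,3,0,0,0]]'
python3 -m creep '[[0,0,25,3,0,0,0],[0,0,20,0,0,0,0],[0,0,10,0,0,0,0]]'
python3 - <<'E'
from h import *
st(); go(np.array([475,-30,240]),Rt(4,62))
E
```

```text
time_s: 22.48
ee_pos: [484.0, 14.1, 225.2]
ee_rot: [179.7, -42.8, 2.6]
force: [-0.5, 0.9, -0.3]
gripper_width: 91.3
time_s: 22.85
ee_pos: [488.0, -41.4, 222.5]
ee_rot: [179.6, -42.7, 2.5]
force: [-1.1, -0.2, 0.0]
gripper_width: 91.2
t 22.85 pos [488.  -41.4 222.5] rot [179.6 -42.7   2.5] F [-1.1 -0.2  0. ] w 91.2 q [-14.7 -10.8 130.   31.1  22.2  48. ]
rotvec [ 1.55 19.29 -0.87]
grasp now [475.3 -41.9 236.3] cab [-102.1  224.   236.3] shift in tool [  2.7 -11.9  -2.6] TCP shift in tar frame [  9.7 -12.3  -0.2]
```

```bash

python3 -m creep '[[0,0,0,0,0.15,2,-0.1],[0,0,0,0,0.15,2,-0.1],[0,0,0,0,0.15,2,-0.1],[0,0,0,0,0.15,2,-0.1],[0,0,0,0,0.15,2,-0.1]]'
python3 -m creep '[[0,0,0,0,0.15,2,-0.1],[0,0,0,0,0.15,2,-0.1],[0,0,0,0,0.15,2,-0.1],[0,0,0,0,0.15,2,-0.1],[0,0,0,0,0.15,2,-0.1]]'
python3 - <<'E'
from h import *
st(); go(np.array([500,100,180]),Rt(4,60))
E
```

```text
time_s: 23.48
ee_pos: [488.2, -40.5, 222.8]
ee_rot: [179.7, -52.8, 3.5]
force: [0.7, 0.9, 0.2]
gripper_width: 91.6
time_s: 24.1
ee_pos: [488.3, -41.1, 222.9]
ee_rot: [179.4, -62.8, 4.7]
force: [-0.0, 0.3, 0.3]
gripper_width: 91.4
t 24.1 pos [488.3 -41.1 222.9] rot [179.4 -62.8   4.7] F [-0.   0.3  0.3] w 91.4 q [-25.9  -7.9 147.4 123.3  32.  -52.8]
rotvec [ 0.05 -2.83  0.31]
grasp now [471.6 -42.2 231.5] cab [-105.8  224.6  231.5] shift in tool [ -27.6 -140.1   57.5] TCP shift in tar frame [ -26.4 -139.9   58.9]
```

```bash

python3 -m creep '[[0,0,-5,15,0,-1.4,0],[0,-2,-14,10,0,-1.4,0.3],[0,-2.5,-15,5,0,0,0],[0,-2.5,-15,5,0,0,0],[0,-2.5,-15,5,0,0,0]]'
python3 -m creep '[[0,-3,-15,5,0,0,0],[0,-3,-15,4,0,0,0],[0,-3,-15,4,0,0,0],[0,-3,-15,3,0,0,0],[0,-4,-16,3,0,0,0]]'
python3 - <<'E'
from h import *
st(); go(np.array([500,178,120]),Rt(4,50))
E
```

```text
time_s: 24.72
ee_pos: [514.2, 25.7, 195.2]
ee_rot: [-179.8, -60.0, 3.8]
force: [0.3, -0.3, 0.5]
gripper_width: 91.1
time_s: 25.35
ee_pos: [517.2, 102.5, 171.8]
ee_rot: [-179.6, -60.0, 3.6]
force: [0.4, 1.1, -0.6]
gripper_width: 91.1
t 25.35 pos [517.2 102.5 171.8] rot [-179.6  -60.     3.6] F [ 0.4  1.1 -0.6] w 91.1 q [  19.     2.3  147.6  205.4   31.6 -104.1]
rotvec [-0.05 -9.96 -0.21]
grasp now [501.  101.4 181.2] cab [-44.5 357.7 181.2] shift in tool [-51.1 -76.3  34.5] TCP shift in tar frame [-47.3 -76.5  43. ]
```

```bash

python3 -m creep '[[0,0,-15,0,0,-2.5,0],[0,0,-15,0,0,-2.5,0],[0,-10,-15,10,0,-2.5,0],[0,-10,-15,10,0,-2.5,0],[0,-10,-16,10,0,0,0]]'
python3 -m creep '[[0,-10,0,8,0,0,0],[0,-7,0,5,0,0,0],[0,0,0,0,0,0,0]]'
python3 - <<'E'
from h import *
st(); go(np.array([532,180.6,34]),Rt(4,50))
f=grab_frame("wrist"); cv2.imwrite("pics/p_wrist.png",f["frame"][:,:,::-1])
E
```

```text
time_s: 25.98
ee_pos: [518.2, 179.5, 130.7]
ee_rot: [-179.4, -50.0, 3.4]
force: [-0.7, -1.0, 0.2]
gripper_width: 91.4
time_s: 26.35
ee_pos: [515.5, 178.3, 106.9]
ee_rot: [-179.8, -49.8, 3.8]
force: [0.2, 0.6, 0.1]
gripper_width: 91.2
t 26.35 pos [515.5 178.3 106.9] rot [-179.8  -49.8    3.8] F [0.2 0.6 0.1] w 91.2 q [  31.9    9.7  141.2  232.3   26.7 -120.1]
rotvec [-0.07  0.24 -0.15]
grasp now [501.1 177.3 119.1] cab [-27.  431.6 119.1] shift in tool [-44.9  -0.9  78.6] TCP shift in tar frame [-45.1  -1.1  78.4]
```

View pics/p_wrist.png

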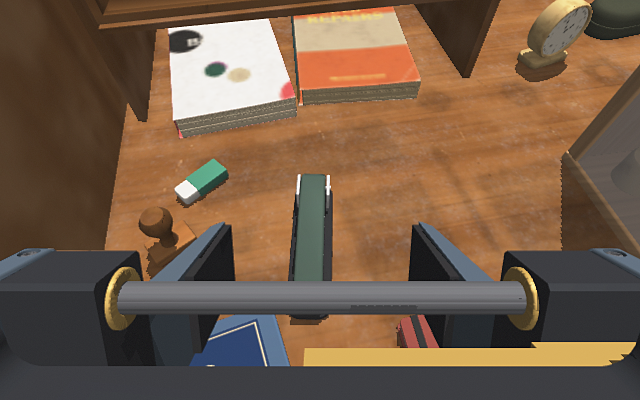

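```bash
python3 - <<'E'
from h import *
f=grab_frame("wrist"); crop(f,"q.png",270,360,160,330,4.5)
for n,a,z in [("rearL",(300,177),40),("rearR",(328,177),40),("L250",(297,250),40),("R250",(325,250),40),("noseBaseL",(291,318),0),("noseBaseR",(327,318),0)]: print(n,onz(f,*a,z).round(1))
E
```

```text
rearL [606.  204.3  40. ]
rearR [607.7 178.7  40. ]
L250 [532.3 199.1  40. ]
R250 [533.8 176.8  40. ]
noseBaseL [489.6 201.9   0. ]
noseBaseR [491.6 172.2   0. ]
```

View pics/q.png

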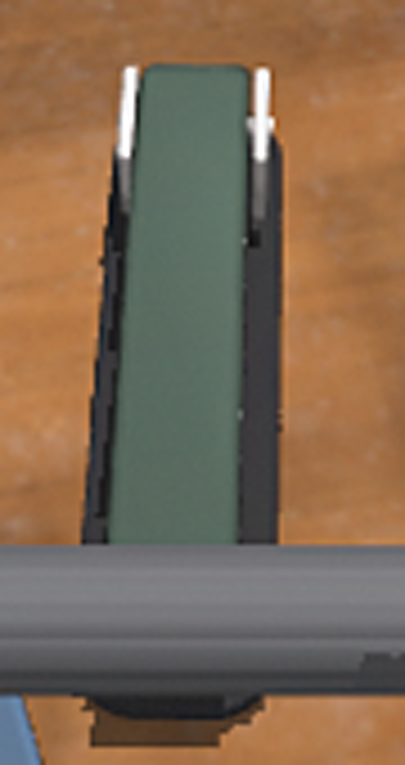

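```bash
python3 - <<'E'
from h import *
f=grab_frame("wrist")
a=onz(f,313.4,174.4,40);b=onz(f,308.4,280,40);n=onz(f,309,317,3);d=a-b
print(a.round(1),b.round(1),n.round(1),"yaw",np.degrees(np.arctan2(d[1],d[0])),"len rear-nosebase",np.hypot(*(a-n)[:2]))
w=(onz(f,322.9,280,40)-onz(f,294,280,40));print("width",np.hypot(*w[:2]))
E
```

```text
[610.  192.2  40. ] [507.9 187.7  40. ] [490.7 186.9   3. ] yaw 2.509177839656621 len rear-nosebase 119.40639822350005
width 22.0054554065704
```

```bash

python3 -m creep '[[0,-5,-8,12,0,0,0],[0,-10,0,17,0,0,0],[0,-10,0,17,0,0,0],[0,-10,0,17,0,0,0],[0,0,0,0,0,0,0]]'
python3 - <<'E'
from h import *
st(); go(np.array([533,188,34]),Rt(3.2,50))
f=grab_frame("wrist"); cv2.imwrite("pics/r_wrist.png",f["frame"][:,:,::-1])
E
```

```text
time_s: 27.12
ee_pos: [540.0, 187.3, 37.7]
ee_rot: [-180.0, -49.6, 3.9]
force: [0.3, 0.0, -0.2]
gripper_width: 90.9
t 27.12 pos [540.  187.3  37.7] rot [-180.   -49.6    3.9] F [ 0.3  0.  -0.2] w 90.9 q [  30.9   22.2  142.8  215.3   36.7 -101.3]
rotvec [-0.58  0.4   0.45]
grasp now [525.7 186.3  49.9] cab [ -1.  434.8  49.9] shift in tool [-7.3 -1.2 15.9] TCP shift in tar frame [-7.3 -1.1 15.9]
```

View pics/r_wrist.png

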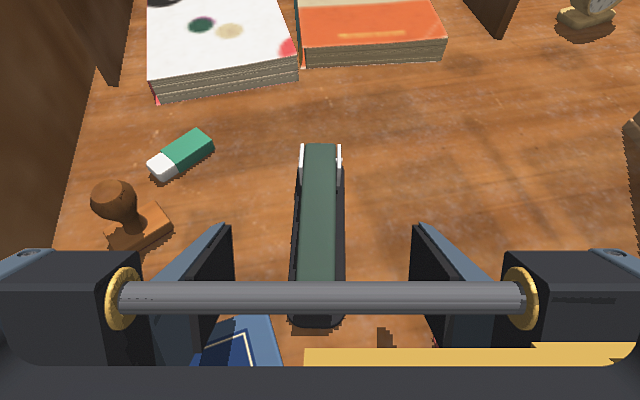

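```bash

python3 -m creep '[[0,-4,-1.5,9,-0.6,0.4,0.5],[0,-4,0,7,0,0,0],[0,0,0,0,0,0,0],[0.6,0,0,0,0,0,0],[0.6,0,0,0,0,0,0]]' 25
python3 -m creep '[[0.6,0,0,0,0,0,0],[0.6,0,0,0,0,0,0],[0.6,0,0,0,0,0,0],[1,0,0,0,0,0,0],[1,0,0,0,0,0,0]]'
python3 -m creep '[[1,0,0,0,0,0,0],[1,0,0,0,0,0,0]]'
python3 - <<'E'
from h import *
st(); go(np.array([533,188,34]),Rt(3.2,50))
f=grab_frame("wrist"); cv2.imwrite("pics/s_wrist.png",f["frame"][:,:,::-1])
E
```

```text
time_s: 27.8
ee_pos: [546.6, 189.4, 22.3]
ee_rot: [-179.9, -50.1, 3.1]
force: [0.4, 0.8, 0.3]
gripper_width: 74.2
time_s: 28.42
ee_pos: [546.6, 189.5, 21.8]
ee_rot: [-179.9, -50.0, 3.1]
force: [-0.9, -0.2, -0.5]
gripper_width: 23.8
time_s: 28.68
ee_pos: [546.9, 189.5, 22.5]
ee_rot: [-179.9, -50.1, 3.1]
force: [-2.7, -0.4, 5.5]
gripper_width: 4.0
t 28.68 pos [546.9 189.5  22.5] rot [-179.9  -50.1    3.1] F [-2.7 -0.4  5.5] w 4.0 q [ 31.4  25.5 142.9 214.1  40.2 -98.3]
rotvec [-0.04 -0.15 -0.06]
grasp now [532.5 188.7  34.6] cab [  6.1 435.5  34.6] shift in tool [-0.1  0.7  0.7] TCP shift in tar frame [-0.2  0.7  0.7]
```

View pics/s_wrist.png

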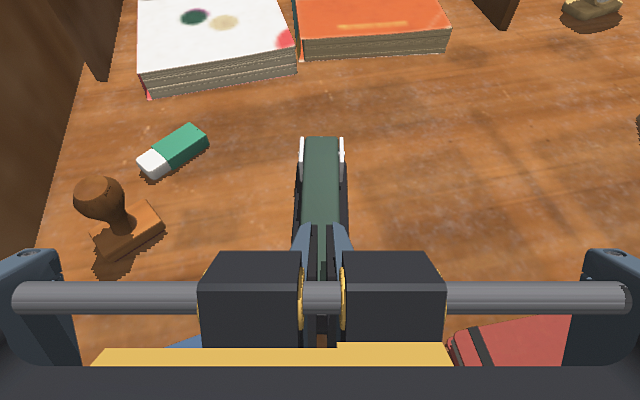

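```bash
python3 - <<'E'
from h import *
f=grab_frame("wrist"); crop(f,"t.png",260,390,120,350,3.4); st()
E
```

```text
t 28.77 pos [546.9 189.3  22.6] rot [-179.9  -50.2    3.1] F [-2.1 -0.   4.9] w 0.4 q [ 31.4  25.5 142.9 214.1  40.2 -98.3]
```

View pics/t.png

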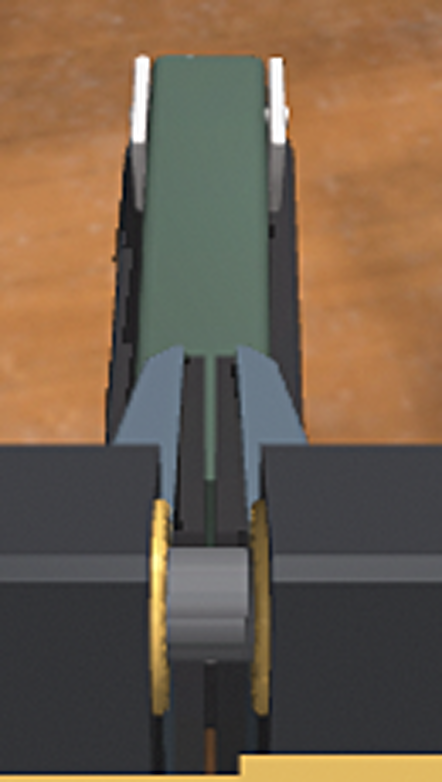

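```bash
python3 - <<'E'
from h import *
f=grab_frame("scene")
for dz in (0,19,37):
    for y in(-16,16):
        for x in(-52,52): print(dz,y,x,np.round(proj(f,[574.4+x,y,176.7+dz]),0))
im=cv2.imread("pics/a_scene.png")[30:170,240:370];cv2.imwrite("pics/u.png",cv2.resize(im,None,fx=5,fy=5,interpolation=cv2.INTER_CUBIC))
E
```

```text
0 -16 -52 [298. 165.]
0 -16 52 [326. 132.]
0 16 -52 [284. 159.]
0 16 52 [312. 126.]
19 -16 -52 [298. 158.]
19 -16 52 [326. 125.]
19 16 -52 [283. 152.]
19 16 52 [312. 119.]
37 -16 -52 [298. 151.]
37 -16 52 [326. 118.]
37 16 -52 [283. 144.]
37 16 52 [312. 112.]
```

View pics/u.png

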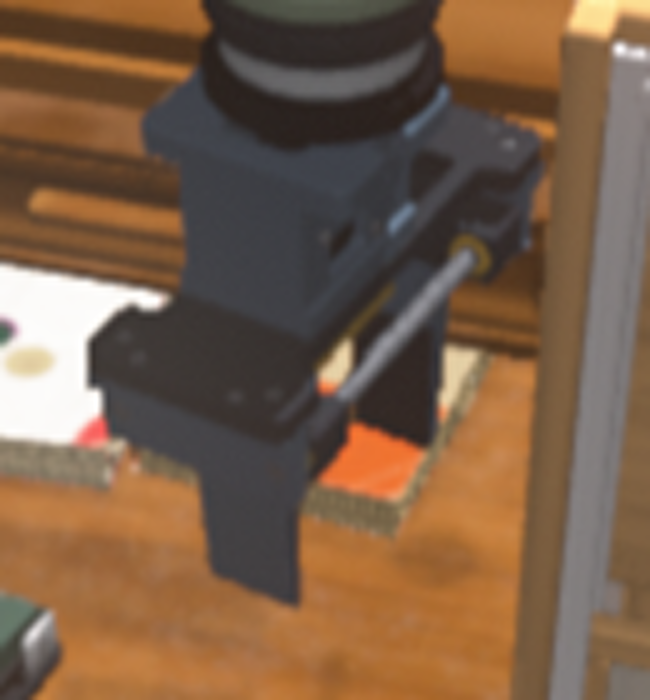

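```bash
sed -i 's/18\.8/56.0/g' h.py chk.py path.py
python3 -m creep '[[0,0,0,-15,0,0,0],[0,0,0,-10,0,0,0],[0,0,0,0,0,0,0],[0,0,0,0,0,0,0],[0,0,0,0,0,0,0]]'
python3 - <<'E'
from path import *
from h import *
q0=np.array(state()["qpos"])
st(); go(np.array([533,188.4,34]),Rt(3.2,50))
p,Rc=cur();g=p-56*Rc[:,2]
for t in (50,45): 
  q=sim([(g,3.1,50),([533,188,34],3.1,t)],q0);
  sim([([533,188,34],3.1,t),([505,180,110],4,52),([500,100,180],4,60),([475,-20,240],6,62),([420,-200,200],13,60),(cab(-200,10,150),YAW,52),(cab(-200,15,62),YAW,t),(cab(-20,15,62),YAW,t),(cab(-20,15,46),YAW,t)],q,n=10)
f=grab_frame("wrist"); cv2.imwrite("pics/v_wrist.png",f["frame"][:,:,::-1])
E
```

```text
time_s: 29.45
ee_pos: [527.6, 188.4, 37.8]
ee_rot: [-179.9, -50.0, 3.1]
force: [0.3, 0.3, 0.1]
gripper_width: 47.5
t 29.45 pos [527.6 188.4  37.8] rot [-179.9  -50.     3.1] F [0.3 0.3 0.1] w 47.5 q [  33.1   22.3  144.2  217.6   38.7 -100.7]
rotvec [-0.04 -0.04 -0.06]
grasp now [484.8 186.   73.7] cab [-41.  443.8  73.7] shift in tool [ 0.6  0.3 62.5] TCP shift in tar frame [ 0.6  0.3 62.5]
-> [533 188  34] 3.1 50 [ 29.  30. 141. 210.  42. -96.] err 0.0 maxstep 0.8
-> [505 180 110] 4 52 [  30.   18.  142.  218.   34. -106.] err 0.0 maxstep 1.3
-> [500 100 180] 4 60 [ 17.   8. 146. 199.  36. -99.] err 0.0 maxstep 2.3
-> [475 -20 240] 6 62 [-17.  -3. 145. 135.  29. -60.] err 0.0 maxstep 8.0
-> [ 420 -200  200] 13 60 [-62.  10. 138.  85.  57. -52.] err 0.0 maxstep 9.0
-> [ 429. -273.  150.] 13.16 52 [-62.  17. 130.  77.  51. -47.] err 0.0 maxstep 0.8
-> [ 428. -268.   62.] 13.16 50 [-61.  27. 135.  90.  47. -66.] err 0.0 maxstep 1.9
-> [ 603. -227.   62.] 13.16 50 [-39.  31. 123. 103.  38. -56.] err 0.0 maxstep 2.6
-> [ 603. -227.   46.] 13.16 50 [-39.  32. 124. 106.  39. -59.] err 0.0 maxstep 0.4
-> [533 188  34] 3.1 45 [  28.   27.  138.  214.   32. -102.] err 0.0 maxstep 0.6
-> [505 180 110] 4 52 [  30.   18.  142.  218.   34. -106.] err 0.0 maxstep 1.0
-> [500 100 180] 4 60 [ 17.   8. 146. 199.  36. -99.] err 0.0 maxstep 2.3
-> [475 -20 240] 6 62 [-17.  -3. 145. 135.  29. -60.] err 0.0 maxstep 8.0
-> [ 420 -200  200] 13 60 [-62.  10. 138.  85.  57. -52.] err 0.0 maxstep 9.0
-> [ 429. -273.  150.] 13.16 52 [-62.  17. 130.  77.  51. -47.] err 0.0 maxstep 0.8
-> [ 428. -268.   62.] 13.16 45 [-58.  24. 133.  84.  42. -57.] err 0.0 maxstep 1.1
-> [ 603. -227.   62.] 13.16 45 [-37.  29. 121.  94.  33. -45.] err 0.0 maxstep 2.5
-> [ 603. -227.   46.] 13.16 45 [-37.  31. 121.  97.  33. -49.] err 0.0 maxstep 0.4
```

View pics/v_wrist.png

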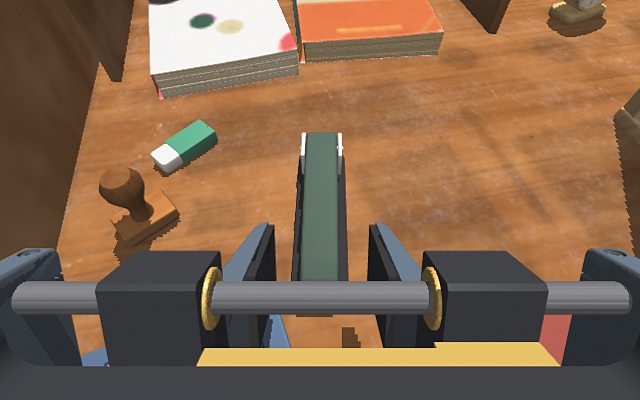

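```bash

python3 -m creep '[[0.3,0.5,0.3,15,0,0,0],[0.3,0,0,15,0,0,0],[0.3,0,0,15,0,0,0],[0.3,0,0,10,0,0,0],[0.3,0,0,6,0,0,0]]'
python3 -m creep '[[0.3,0,0,0,0,0,0],[0.6,0,0,0,0,0,0],[0.65,0,0,0,0,0,0],[0.8,0,0,0,0,0,0],[0.9,0,0,0,0,0,0]]'
python3 -m creep '[[1,0,0,0,0,0,0],[1,0,0,0,0,0,0]]'
python3 -m creep '[[1,0,0,0,0,0,0],[1,0,0,0,0,0,0]]'
python3 - <<'E'
from h import *
st(); go(np.array([533,188.4,34]),Rt(3.2,50))
f=grab_frame("wrist"); cv2.imwrite("pics/w_wrist.png",f["frame"][:,:,::-1])
E
```

```text
time_s: 30.12
ee_pos: [574.9, 190.6, -1.6]
ee_rot: [-179.9, -50.0, 3.1]
force: [1.0, 0.2, -0.2]
gripper_width: 63.9
time_s: 30.75
ee_pos: [574.4, 190.8, -0.7]
ee_rot: [-179.9, -50.1, 3.1]
force: [-0.6, -0.3, 0.3]
gripper_width: 26.7
time_s: 31.0
ee_pos: [574.4, 190.9, -0.7]
ee_rot: [-179.9, -50.1, 3.1]
force: [-2.0, 0.6, 3.4]
gripper_width: 22.9
time_s: 31.25
ee_pos: [574.5, 190.9, -0.7]
ee_rot: [-179.9, -50.1, 3.1]
force: [-2.9, 1.4, 2.4]
gripper_width: 22.6
t 31.25 pos [574.5 190.9  -0.7] rot [-179.9  -50.1    3.1] F [-2.9  1.4  2.4] w 22.6 q [ 29.1  29.8 140.7 210.2  41.7 -96.1]
rotvec [-0.06 -0.06 -0.04]
grasp now [531.6 188.5  35.2] cab [  5.2 435.5  35.2] shift in tool [-0.   0.2  1.8] TCP shift in tar frame [-0.1  0.2  1.8]
```

View pics/w_wrist.png

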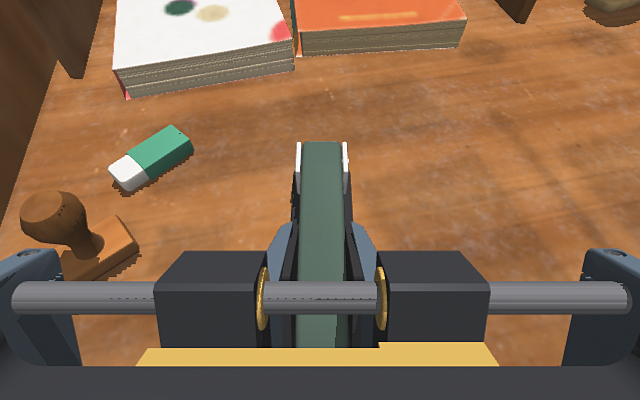

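```bash

python3 -m creep '[[1,4,0,-6,0,0,0],[1,9,0,-16,0,0,0],[1,9,0,-16,0,0,0],[1,9,-4,-16,0,0,0],[1,9,-4,-15,0,0,0]]' 35
python3 - <<'E'
from path import *
from h import *
q0=np.array(state()["qpos"])
st()
p,Rc=cur();g=p-56*Rc[:,2]
f=grab_frame("wrist"); cv2.imwrite("pics/x_wrist.png",f["frame"][:,:,::-1])
for z,t,xx in ((240,62,385),(240,58,385),(150,58,385),(200,55,385),(300,55,385)):
  print(z,t,xx)
  sim([(g,3.1,50),([490,100,z],4,t),([470,30,z],6,t),([xx,-60,z],10,t),(cab(-215,130,z),YAW,t),(cab(-215,15,z),YAW,t),(cab(-215,15,66),YAW,50)],q0,n=10)
E
```

```text
time_s: 31.92
ee_pos: [545.7, 196.6, 74.0]
ee_rot: [-179.9, -49.9, 3.0]
force: [0.3, -0.4, -1.7]
gripper_width: 22.6
t 31.93 pos [545.7 196.6  74. ] rot [-179.9  -49.9    3. ] F [ 0.3 -0.4 -1.7] w 22.6 q [  32.6   17.1  139.3  226.6   31.  -112.2]
240 62 385
-> [490 100 240] 4 62 [  18.   -1.  143.  209.   26. -110.] err 0.0 maxstep 3.0
-> [470  30 240] 6 62 [ -3.  -5. 146. 160.  24. -76.] err 0.0 maxstep 5.5
-> [385 -60 240] 10 62 [-49.  -9. 149.  94.  49. -44.] err 0.0 maxstep 8.2
-> [ 387. -159.  240.] 13.16 62 [-65.   1. 141.  80.  61. -46.] err 0.0 maxstep 2.5
-> [ 413. -271.  240.] 13.16 62 [-69.  11. 129.  76.  64. -44.] err 0.0 maxstep 1.3
-> [ 413. -271.   66.] 13.16 50 [-63.  26. 135.  87.  48. -65.] err 0.0 maxstep 2.4
240 58 385
-> [490 100 240] 4 58 [  17.   -3.  140.  218.   18. -119.] err 0.0 maxstep 2.0
-> [470  30 240] 6 58 [ -3.  -6. 143. 153.  16. -68.] err 0.0 maxstep 7.6
-> [385 -60 240] 10 58 [-46. -11. 146.  87.  44. -34.] err 0.0 maxstep 10.2
-> [ 387. -159.  240.] 13.16 58 [-63.  -1. 138.  76.  58. -39.] err 0.0 maxstep 2.6
-> [ 413. -271.  240.] 13.16 58 [-6
[... 915 characters left out ...]
54. -45.] err 0.0 maxstep 2.6
-> [ 413. -271.  200.] 13.16 55 [-66.  12. 129.  73.  57. -42.] err 0.0 maxstep 1.3
-> [ 413. -271.   66.] 13.16 50 [-63.  26. 135.  87.  48. -65.] err 0.0 maxstep 2.5
300 55 385
-> [490 100 300] 4 55 [  14.   -9.  135.  242.    7. -147.] err 13.4 maxstep 7.2
-> [470  30 300] 6 55 [   5.  -12.  137.  236.    3. -147.] err 16.1 maxstep 1.7
-> [385 -60 300] 10 55 [-43. -19. 137.  67.  45.  -7.] err 25.2 maxstep 167.7
-> [ 387. -159.  300.] 13.16 55 [-61.  -8. 130.  65.  60. -21.] err 0.0 maxstep 2.6
-> [ 413. -271.  300.] 13.16 55 [-66.   3. 120.  64.  64. -24.] err 0.0 maxstep 1.2
-> [ 413. -271.   66.] 13.16 50 [-63.  26. 135.  87.  48. -65.] err 0.0 maxstep 5.0
```

View pics/x_wrist.png

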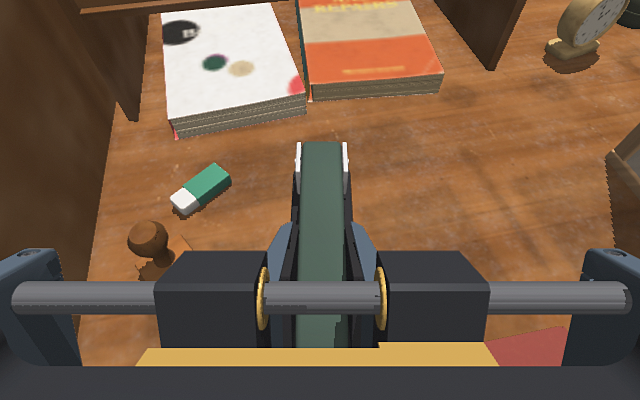

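```bash
cat > wp.py <<'E'
from h import *
import sys
# usage: list sequential deltas (rot then shift in new frame) between waypoints from current
def legs(wps):
    p,Rc=cur()
    for g,h,t in wps:
        Rn=Rt(h,t);pn=np.array(g)+56*Rn[:,2]
        print("rot",np.degrees(R.from_matrix(Rc.T@Rn).as_rotvec()).round(1),"shift(new frame)",(Rn.T@(pn-p)).round(1))
        p,Rc=pn,Rn
E
python3 - <<'E'
from wp import *
legs([([490,100,200],4,55),([470,30,200],6,55),([385,-60,200],10,55),(cab(-215,130,200),YAW,55),(cab(-215,15,200),YAW,55),(cab(-215,15,66),YAW,50)])
E
```

```text
rot [ 0.5  4.9 -0.6] shift(new frame) [ 65.1  93.3 -66.5]
rot [ 1.6  0.  -1.1] shift(new frame) [-15.6  65.9 -22.3]
rot [ 3.3 -0.  -2.3] shift(new frame) [-56.9  70.7 -81.3]
rot [ 2.6 -0.  -1.8] shift(new frame) [-11.9  94.4 -17. ]
rot [0. 0. 0.] shift(new frame) [  0. 115.   0.]
rot [ 0. -5. -0.] shift(new frame) [-107.5   -0.    86.3]
```

```bash

python3 -m creep '[[1,13,14,-14,0,1,-0.1],[1,13,17,-14,0,1,-0.1],[1,13,20,-13,0,1,-0.1],[1,13,21,-13,0,1,-0.1],[1,13,21,-13,0.5,1,-0.2]]'
python3 -m creep '[[1,-3,13,-4.5,0.3,0,-0.2],[1,-3,13,-4.5,0.3,0,-0.2],[1,-3,13,-4.5,0.3,0,-0.2],[1,-3,13,-4.5,0.3,0,-0.2],[1,-3,13,-4.5,0.3,0,-0.2]]'
python3 -m creep '[[1,-6.3,8,-9,0.4,0,-0.25],[1,-6.3,8,-9,0.4,0,-0.25],[1,-6.3,8,-9,0.4,0,-0.25],[1,-6.3,8,-9,0.4,0,-0.25],[1,-6.3,8,-9,0.4,0,-0.25]]'
python3 - <<'E'
from wp import *
st()
legs([([385,-60,200],10,55),(cab(-215,130,200),YAW,55),(cab(-215,15,200),YAW,55),(cab(-215,15,66),YAW,50)])
E
```

```text
time_s: 32.6
ee_pos: [538.5, 103.0, 166.2]
ee_rot: [179.8, -54.9, 4.1]
force: [0.8, 1.3, -1.0]
gripper_width: 22.3
time_s: 33.22
ee_pos: [516.6, 36.0, 166.2]
ee_rot: [179.9, -54.9, 5.8]
force: [-0.1, 0.1, -1.0]
gripper_width: 22.7
time_s: 33.85
ee_pos: [466.7, -9.6, 166.4]
ee_rot: [-179.9, -54.9, 8.0]
force: [-0.7, 0.1, -2.2]
gripper_width: 23.2
t 33.85 pos [466.7  -9.6 166.4] rot [-179.9  -54.9    8. ] F [-0.7  0.1 -2.2] w 23.2 q [-21.5  -5.5 148.7 119.   27.6 -50.1]
rot [ 1.5  0.1 -1.2] shift(new frame) [-23.6  35.4 -36.3]
rot [ 2.6 -0.  -1.8] shift(new frame) [-11.9  94.4 -17. ]
rot [0. 0. 0.] shift(new frame) [  0. 115.   0.]
rot [ 0. -5. -0.] shift(new frame) [-107.5   -0.    86.3]
```

```bash

python3 -m creep '[[1,3,9,-10,0.4,0,-0.3],[1,0,9,-10,0.4,0,-0.3],[1,-6,9,-9,0.4,0,-0.3],[1,-6,9,-9,0.4,0,-0.3],[1,-2,15,-3,0.5,0,-0.4]]'
python3 -m creep '[[1,-2,20,-3,0.5,0,-0.4],[1,-2,20,-3,0.5,0,-0.4],[1,-2,20,-3,0.5,0,-0.4],[1,-2,20,-3,0.5,0,-0.3],[1,0,20,0,0,0,0]]'
python3 - <<'E'
from wp import *
st()
legs([(cab(-215,15,200),YAW,55),(cab(-215,15,66),YAW,50)])
E
```

```text
time_s: 34.48
ee_pos: [435.3, -65.8, 181.0]
ee_rot: [180.0, -54.9, 10.8]
force: [0.1, 0.5, -0.2]
gripper_width: 22.7
time_s: 35.1
ee_pos: [443.0, -167.7, 181.8]
ee_rot: [179.9, -55.0, 13.3]
force: [0.4, 1.0, -2.0]
gripper_width: 22.7
t 35.1 pos [ 443.  -167.7  181.8] rot [179.9 -55.   13.3] F [ 0.4  1.  -2. ] w 22.7 q [-60.7   2.9 137.2  76.2  54.1 -40.5]
rot [0.  0.  0.1] shift(new frame) [-15.4  93.9   2.3]
rot [ 0. -5. -0.] shift(new frame) [-107.5   -0.    86.3]
```

```bash

python3 -m creep '[[1,-4,20,0,0,0,0],[1,-4,20,0,0,0,0],[1,-4,20,0,0,0,0],[1,-6,21,4,0,-2,0],[1,-15,0,12,0,-2.9,0]]'
python3 -m creep '[[1,-18,0,14,0,0,0],[1,-18,0,14,0,0,0],[1,-18,0,14,0,0,0],[1,-18,0,14,0,0,0],[1,0,0,0,0,0,0]]'
python3 - <<'E'
from wp import *
st()
legs([(cab(-215,28,66),YAW,50.1),(cab(-10,28,66),YAW,50.1)])
f=grab_frame("wrist"); cv2.imwrite("pics/y_wrist.png",f["frame"][:,:,::-1])
E
```

```text
time_s: 35.72
ee_pos: [456.4, -250.3, 146.3]
ee_rot: [179.6, -50.1, 13.5]
force: [-0.5, -0.1, -2.9]
gripper_width: 22.8
time_s: 36.35
ee_pos: [452.5, -248.1, 53.8]
ee_rot: [-179.9, -50.1, 13.1]
force: [0.1, -0.8, -2.3]
gripper_width: 22.6
t 36.35 pos [ 452.5 -248.1   53.8] rot [-179.9  -50.1   13.1] F [ 0.1 -0.8 -2.3] w 22.6 q [-62.7  22.3 135.5  84.5  48.4 -60.4]
rot [-0.1  0.  -0. ] shift(new frame) [-18.7   0.4  14.6]
rot [0. 0. 0.] shift(new frame) [131.5   0.  157.3]
```

View pics/y_wrist.png

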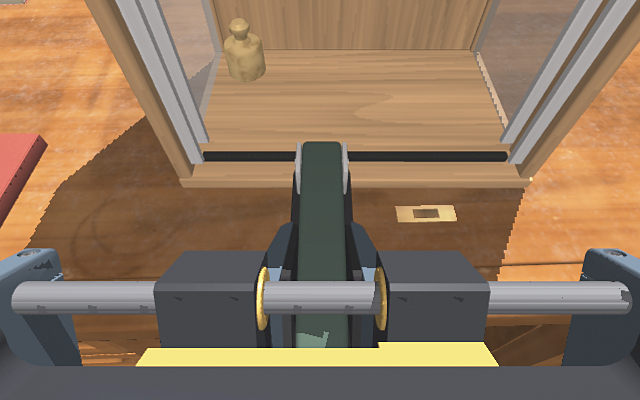

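```bash
python3 - <<'E'
from wp import *
f=grab_frame("wrist"); crop(f,"z.png",170,540,0,200,2.1)
for n,a,z in [("backL",(222,53),12),("backR",(476,50),12),("sealL",(203,156),18),("sealR",(508,156),18),("sillL",(184,187),0),("sillR",(530,182),0),("wfront",(246,82),12),("wL",(229,75),12),("wR",(265,72),12)]: print(n,tocab(onz(f,*a,z)).round(1))
E
```

```text
backL [ 76.9 138.3  12. ]
backR [  82.8 -144.4   12. ]
sealL [-79.6 128.2  18. ]
sealR [ -79.4 -129.8   18. ]
sillL [-98.9 145.8   0. ]
sillR [ -93.3 -152.5   -0. ]
wfront [ 26.5 105.6  12. ]
wL [ 38.  124.8  12. ]
wR [43.1 87.6 12. ]
```

View pics/z.png

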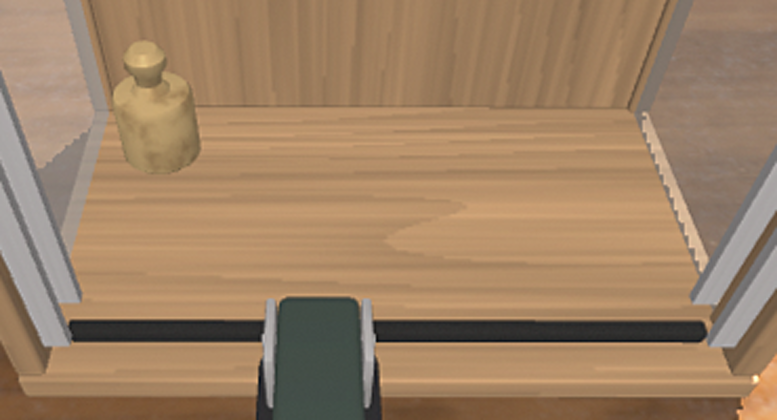

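```bash

python3 -m creep '[[1,-10,0,8,0,0,0],[1,-4,0,21,0,0,0],[1,13,0,15,0,0,0],[1,13,0,15,0,0,0],[1,13,0,15,0,0,0]]'
python3 - <<'E'
from wp import *
st()
legs([(cab(-100,28,66),YAW,50.1),(cab(-28,28,66),YAW,50.1),(cab(-28,28,48),YAW,50.1)])
f=grab_frame("wrist"); cv2.imwrite("pics/aa_wrist.png",f["frame"][:,:,::-1])
f=grab_frame("scene"); cv2.imwrite("pics/aa_scene.png",f["frame"][:,:,::-1])
E
```

```text
time_s: 37.08
ee_pos: [525.0, -232.2, 28.5]
ee_rot: [179.6, -50.2, 13.6]
force: [-0.4, 0.4, -2.9]
gripper_width: 22.7
t 37.08 pos [ 525.  -232.2   28.5] rot [179.6 -50.2  13.6] F [-0.4  0.4 -2.9] w 22.7 q [-52.   27.  133.3  97.4  44.6 -64.6]
rot [ 0.1 -0.1  0.3] shift(new frame) [26.9 -0.6 29.7]
rot [0. 0. 0.] shift(new frame) [46.2 -0.  55.2]
rot [0. 0. 0.] shift(new frame) [-13.8   0.   11.5]
```

View pics/aa_wrist.png

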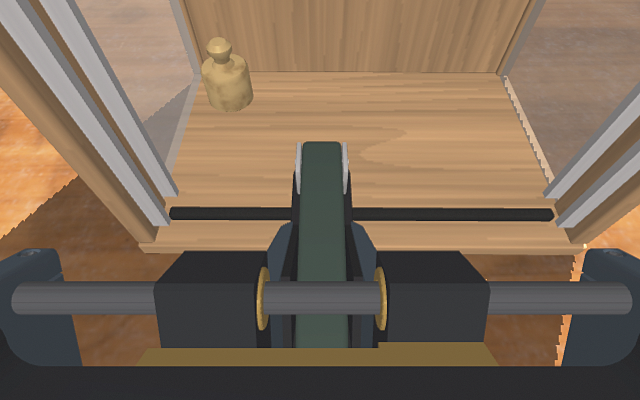

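View pics/aa_scene.png

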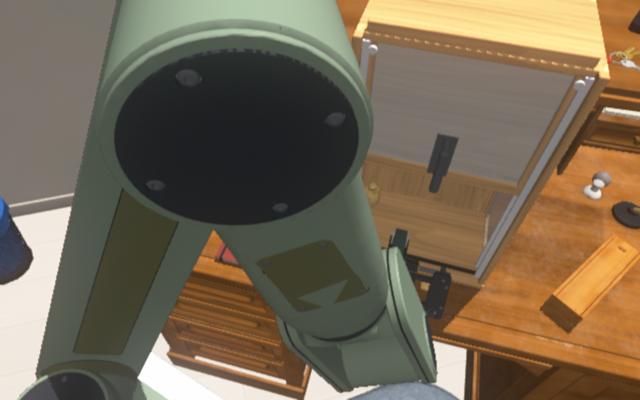

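```bash

python3 -m creep '[[1,11,0,12,0.1,0,0.3],[1,11,0,12,0,0,0],[1,11,0,12,0,0,0],[1,11,0,12,0,0,0],[1,10,-1,12,0,0,0]]'
python3 -m creep '[[1,10,0,12,0,0,0],[1,8,0,10,0,0,0],[1,0,0,2,0,0,0],[1,0,0,0,0,0,0]]'
python3 - <<'E'
from wp import *
st()
legs([(cab(-28,28,66),YAW,50.1),(cab(-28,28,48),YAW,50.1)])
f=grab_frame("wrist"); cv2.imwrite("pics/ab_wrist.png",f["frame"][:,:,::-1])
E
```

```text
time_s: 37.8
ee_pos: [603.1, -211.8, 30.0]
ee_rot: [-179.8, -50.1, 13.0]
force: [0.0, 0.2, -1.4]
gripper_width: 22.7
time_s: 38.3
ee_pos: [630.8, -205.2, 28.0]
ee_rot: [-179.7, -50.1, 12.9]
force: [0.3, 0.2, -1.9]
gripper_width: 22.8
t 38.3 pos [ 630.8 -205.2   28. ] rot [-179.7  -50.1   12.9] F [ 0.3  0.2 -1.9] w 22.8 q [-39.   29.5 125.5 104.3  38.8 -57.5]
rot [-0.1  0.  -0.1] shift(new frame) [3.4 1.6 0.8]
rot [0. 0. 0.] shift(new frame) [-13.8   0.   11.5]
```

View pics/ab_wrist.png

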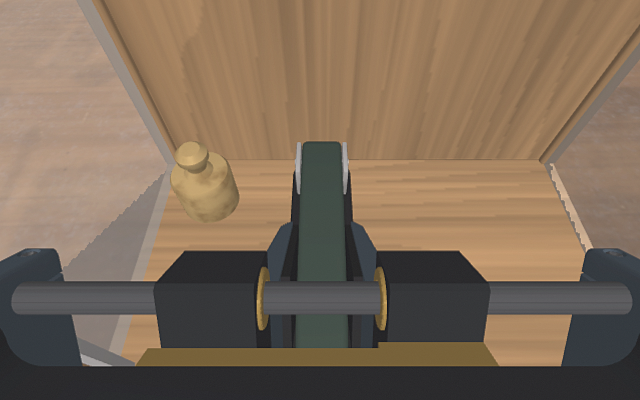

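```bash

python3 -m creep '[[1,-5,0,4,0,0,0],[1,-5,0,4,0,0,0],[1,0,0,0,0,0,0]]'
python3 -m creep '[[1,-1.5,0,1.3,0,0,0],[1,0,0,0,0,0,0]]'
python3 -m creep '[[1,-1.5,0,1.3,0,0,0],[1,0,0,0,0,0,0]]'
python3 - <<'E'
from wp import *
st()
legs([(cab(-28,28,47.2),YAW,50.1)])
E
```

```text
time_s: 38.72
ee_pos: [630.7, -205.7, 15.3]
ee_rot: [-179.7, -50.1, 12.9]
force: [-1.3, -0.5, 1.1]
gripper_width: 22.9
time_s: 38.98
ee_pos: [630.8, -205.4, 13.5]
ee_rot: [-179.8, -50.1, 13.0]
force: [0.7, -1.4, -1.9]
gripper_width: 23.1
time_s: 39.22
ee_pos: [630.8, -205.3, 11.5]
ee_rot: [-179.8, -50.1, 13.0]
force: [0.2, 0.5, -2.0]
gripper_width: 22.4
t 39.23 pos [ 630.8 -205.3   11.5] rot [-179.8  -50.1   13. ] F [ 0.2  0.5 -2. ] w 22.4 q [-39.   31.5 126.1 107.3  39.5 -61.5]
rot [-0.1 -0.  -0.1] shift(new frame) [1.7 1.5 2.3]
```

```bash

python3 -m creep '[[1,3.2,0.8,3.8,0,0,0],[1,3.2,0.8,3.8,0,0,0],[1,0,0,0,0,0,0]]'
python3 -m creep '[[1,1.3,0,1.5,0,0,0]]'
python3 -m creep '[[1,1.3,0,1.5,0,0,0]]'
python3 -m creep '[[1,1.3,0,1.5,0,0,0]]'
python3 - <<'E'
from wp import *
st()
legs([(cab(-11.5,28,47.2),YAW,50.1)])
f=grab_frame("wrist"); cv2.imwrite("pics/ac_wrist.png",f["frame"][:,:,::-1])
E
```

```text
time_s: 39.6
ee_pos: [641.5, -204.6, 11.8]
ee_rot: [-179.8, -50.2, 13.0]
force: [-0.7, 0.3, -1.4]
gripper_width: 22.8
time_s: 39.72
ee_pos: [642.8, -204.1, 11.6]
ee_rot: [-179.8, -50.1, 13.0]
force: [-0.6, 0.3, -2.1]
gripper_width: 22.7
time_s: 39.85
ee_pos: [644.8, -203.7, 11.7]
ee_rot: [-179.8, -50.1, 13.0]
force: [-0.3, 0.8, -1.9]
gripper_width: 22.6
time_s: 39.98
ee_pos: [646.8, -203.3, 11.8]
ee_rot: [-179.8, -50.1, 13.0]
force: [0.3, -0.5, -1.9]
gripper_width: 22.7
t 39.98 pos [ 646.8 -203.3   11.8] rot [-179.8  -50.1   13. ] F [ 0.3 -0.5 -1.9] w 22.7 q [-37.5  31.9 124.5 107.6  38.6 -60.1]
rot [-0.1 -0.  -0.1] shift(new frame) [ 1.7 -0.2  2.9]
```

View pics/ac_wrist.png

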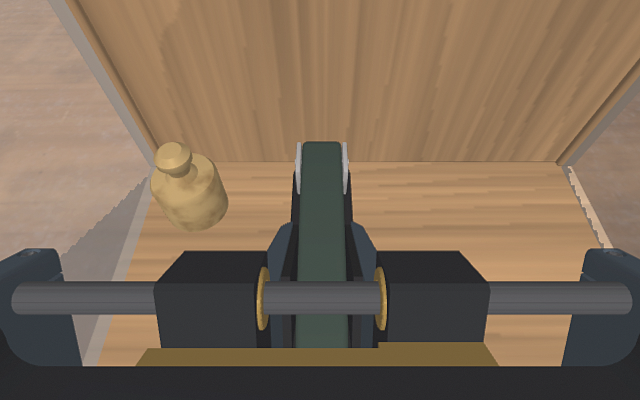

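```bash

python3 -m creep '[[1,-1.2,0,1,0,0,0]]'
python3 -m creep '[[1,-1.2,0,1,0,0,0]]'
python3 -m creep '[[1,1.3,0,1.5,0,0,0]]'
python3 -m creep '[[1,1.3,0,1.5,0,0,0]]'
python3 -m creep '[[1,1.3,0,1.5,0,0,0]]'
```

```text
time_s: 40.15
ee_pos: [647.2, -203.3, 11.4]
ee_rot: [-179.8, -50.3, 13.0]
force: [-9.6, -0.9, 11.1]
gripper_width: 22.6
time_s: 40.28
ee_pos: [647.4, -203.2, 11.5]
ee_rot: [-179.8, -50.4, 13.0]
force: [-17.1, -2.1, 21.5]
gripper_width: 22.7
time_s: 40.4
ee_pos: [649.0, -203.2, 11.5]
ee_rot: [-179.9, -50.4, 13.0]
force: [-9.8, -1.6, 13.4]
gripper_width: 22.4
time_s: 40.52
ee_pos: [650.0, -203.1, 11.4]
ee_rot: [-179.9, -50.3, 13.0]
force: [-30.0, -6.6, 27.3]
gripper_width: 22.9
time_s: 40.65
ee_pos: [650.1, -203.1, 11.3]
ee_rot: [-179.9, -50.2, 12.9]
force: [-42.8, -9.4, 34.1]
gripper_width: 22.7
```

```bash

python3 -m creep '[[1,0,0,-2.4,0,0,0],[1,0,0,0,0,0,0]]'
python3 -m creep '[[0.5,0,0,0,0,0,0],[0.5,0,0,0,0,0,0],[0.5,0,0,0,0,0,0],[0.5,0,0,0,0,0,0],[0.5,0,0,0,0,0,0]]'
python3 - <<'E'
from wp import *
st()
f=grab_frame("wrist"); cv2.imwrite("pics/ad_wrist.png",f["frame"][:,:,::-1])
E
```

```text
time_s: 40.9
ee_pos: [649.9, -203.1, 11.3]
ee_rot: [-179.8, -50.2, 12.9]
force: [-15.2, -2.7, 10.5]
gripper_width: 22.8
time_s: 41.52
ee_pos: [650.8, -202.3, 10.2]
ee_rot: [-179.8, -50.1, 13.0]
force: [-0.2, -0.0, -1.3]
gripper_width: 45.7
t 41.52 pos [ 650.8 -202.3   10.2] rot [-179.8  -50.1   13. ] F [-0.2 -0.  -1.3] w 45.7 q [-37.1  32.2 124.2 108.   38.5 -60.1]
```

View pics/ad_wrist.png

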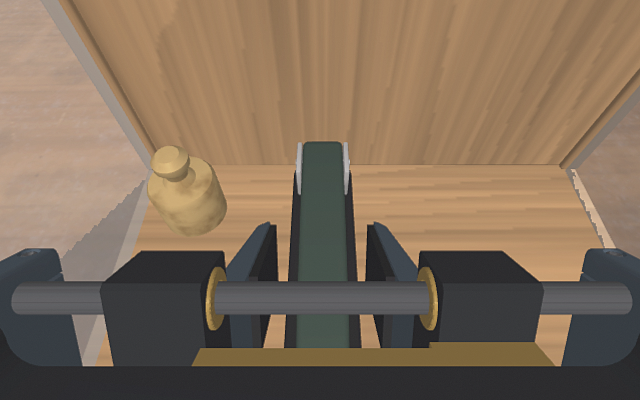

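```bash

python3 -m creep '[[0.5,0,0,-15,0,0,0],[0.5,0,0,-20,0,0,0],[0.5,0,0,-20,0,0,0],[0.5,-13,0,-15,0,0,0],[0.5,-15,0,-18,0,0,0]]'
python3 -m creep '[[0.5,-15,0,-18,0,0,0],[0.5,-15,0,-18,0,0,0],[0,-15,0,-18,0,0,0],[0,-15,0,-18,0,0,0],[0,0,0,0,0,0,0]]'
python3 - <<'E'
from path import *
from wp import *
st()
f=grab_frame("wrist"); cv2.imwrite("pics/ae_wrist.png",f["frame"][:,:,::-1])
q=np.array(state()["qpos"]);p,Rc=cur();g=p-56*Rc[:,2];print(tocab(g))
for t in (50,45):
  w=[(cab(-190,0,200),YAW,t),(cab(-165,0,343),YAW,t),(cab(-116,0,302),YAW,t),(cab(-116,0,62),YAW,t)]
  sim([(g,13,50.1)]+w,q,n=8);legs(w)
E
```

```text
time_s: 42.2
ee_pos: [566.5, -222.2, 46.2]
ee_rot: [-179.9, -50.2, 13.0]
force: [0.1, -1.1, 0.8]
gripper_width: 46.0
time_s: 42.82
ee_pos: [475.0, -243.9, 45.8]
ee_rot: [-179.8, -50.1, 12.8]
force: [0.7, -0.6, 0.5]
gripper_width: 72.6
t 42.83 pos [ 475.  -243.9   45.8] rot [-179.8  -50.1   12.8] F [ 0.7 -0.6  0.5] w 72.6 q [-59.3  23.7 135.   88.8  47.  -61.6]
[-190.52956202   27.28266107   81.79485356]
-> [ 441. -280.  200.] 13.16 50 [-60.  12. 124.  68.  52. -32.] err 0.0 maxstep 4.1
-> [ 465. -274.  343.] 13.16 50 [-57.   3. 110.  56.  61.  -6.] err 0.0 maxstep 3.7
-> [ 513. -263.  302.] 13.16 50 [-51.   7. 112.  60.  53.  -9.] err 0.0 maxstep 1.0
-> [ 513. -263.   62.] 13.16 50 [-51.  29. 129.  95.  44. -60.] err 0.0 maxstep 7.2
rot [ 0.  -0.2 -0.2] shift(new frame) [ 90.7  27.3 -75.6]
rot [0. 0. 0.] shift(new frame) [125.6  -0.  -72.8]
rot [0. 0. 0.] shift(new frame) [ 0.1  0.  63.9]
rot [0. 0. 0.] shift(new frame) [-183.9    0.   154.3]
-> [ 441. -280.  200.] 13.16 45 [-58.  10. 122.  61.  50. -23.] err 0.0 maxstep 5.2
-> [ 465. -274.  343.] 13.16 45 [-54.   2. 107.  49.  60.   1.] err 0.0 maxstep 3.6
-> [ 513. -263.  302.] 13.16 45 [-48.   6. 109.  52.  52.  -0.] err 0.0 maxstep 1.0
-> [ 513. -263.   62.] 13.16 45 [-48.  27. 127.  88.  38. -51.] err 0.0 maxstep 7.7
rot [ 0.  -5.2 -0.2] shift(new frame) [ 78.9  27.3 -83. ]
rot [0. 0. 0.] shift(new frame) [118.8  -0.  -83.4]
rot [0. 0. 0.] shift(new frame) [ 5.7  0.  63.6]
rot [0. 0. 0.] shift(new frame) [-169.7    0.   169.7]
```

View pics/ae_wrist.png

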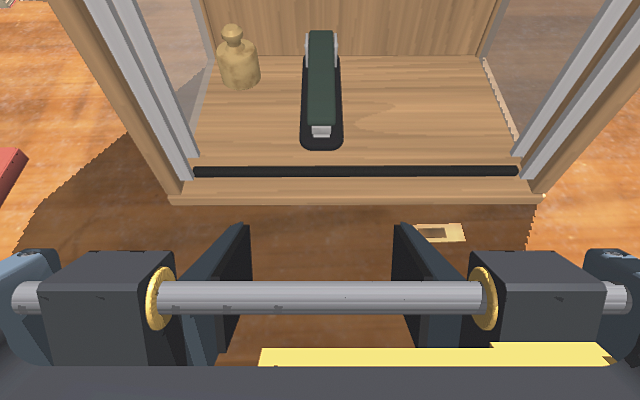

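```bash

python3 - <<'E'
from wp import *
f=grab_frame("wrist")
print("nose",tocab(onz(f,321,150,14)).round(1),tocab(onz(f,321,31,52)).round(1),"hinge top; w",tocab(onz(f,240,89,12)).round(1))
E
python3 -m creep '[[0,18,6,-15,0,0,-0.2],[0,18,6,-15,0,0,0],[0,18,6,-15,0,0,0],[0,18,6,-15,0,0,0],[0,18,3,-15,0,0,0]]'
python3 -m creep '[[0,22,0,-13,0,0,0],[0,22,0,-13,0,0,0],[0,22,0,-12,0,0,0],[0,20,0,-12,0,0,0],[0,20,0,-12,0,0,0]]'
python3 -m creep '[[0,18,0,-10,0,0,0],[0,0,0,0,0,0,0]]'
python3 - <<'E'
from wp import *
st();p,Rc=cur();print(tocab(p-56*Rc[:,2]))
legs([(cab(-118,0,302),YAW,50)])
f=grab_frame("wrist"); cv2.imwrite("pics/af_wrist.png",f["frame"][:,:,::-1])
E
```

```text
nose [-53.8  27.5  14. ] [60.1 27.1 52. ] hinge top; w [ 28.1 106.1  12. ]
time_s: 43.55
ee_pos: [483.2, -269.1, 163.7]
ee_rot: [180.0, -50.2, 13.4]
force: [0.1, -0.4, -0.4]
gripper_width: 90.8
time_s: 44.18
ee_pos: [502.9, -263.6, 284.6]
ee_rot: [-180.0, -50.1, 13.4]
force: [-0.1, -0.1, -0.6]
gripper_width: 91.5
time_s: 44.42
ee_pos: [507.0, -263.5, 305.5]
ee_rot: [179.7, -50.2, 13.6]
force: [0.4, -0.1, -0.9]
gripper_width: 91.3
t 44.42 pos [ 507.  -263.5  305.5] rot [179.7 -50.2  13.6] F [ 0.4 -0.1 -0.9] w 91.3 q [-56.8   2.6 110.6  56.2  60.4  -7.1]
[-164.67153687    1.0076694   341.36020812]
rot [-0.  -0.2  0.3] shift(new frame) [-0.4  1.1 61.1]
```

View pics/af_wrist.png

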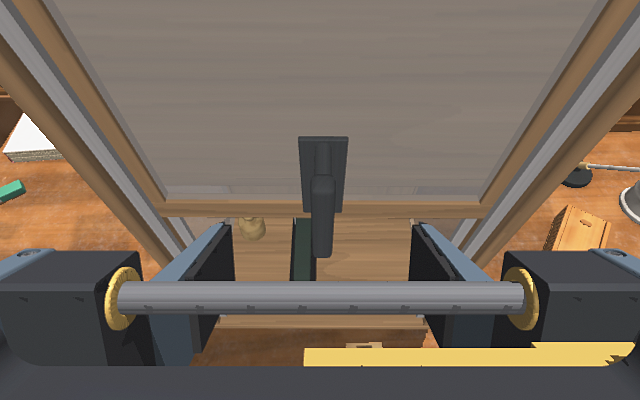

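```bash

python3 -m creep '[[0,0,1,18,0,0,0.3],[0,0,0,18,0,0,0],[0,0,0,15,0,0,0],[0,0,0,9,0,0,0],[0.5,0,0,0,0,0,0]]'
python3 -m creep '[[0.5,0,0,0,0,0,0],[0.6,0,0,0,0,0,0],[0.7,0,0,0,0,0,0],[0.8,0,0,0,0,0,0],[0.9,0,0,0,0,0,0]]' 40
python3 -m creep '[[1,0,0,0,0,0,0],[1,0,0,0,0,0,0]]'
python3 -m creep '[[1,0,0,0,0,0,0],[1,0,0,0,0,0,0]]'
python3 - <<'E'
from wp import *
st();p,Rc=cur();print(tocab(p-56*Rc[:,2]))
f=grab_frame("wrist"); cv2.imwrite("pics/ag_wrist.png",f["frame"][:,:,::-1])
E
```

```text
time_s: 45.1
ee_pos: [551.3, -253.8, 264.5]
ee_rot: [-179.5, -50.1, 12.8]
force: [0.3, -0.2, 0.1]
gripper_width: 83.9
time_s: 45.72
ee_pos: [551.1, -254.4, 265.4]
ee_rot: [-179.7, -50.1, 12.8]
force: [0.2, 0.5, 0.0]
gripper_width: 33.9
time_s: 45.98
ee_pos: [551.0, -253.6, 265.3]
ee_rot: [-179.6, -50.1, 12.8]
force: [-5.4, 8.1, 3.6]
gripper_width: 14.1
time_s: 46.22
ee_pos: [551.0, -253.6, 265.3]
ee_rot: [-179.6, -50.1, 12.9]
force: [-1.5, 2.7, 0.4]
gripper_width: 13.8
t 46.23 pos [ 551.  -253.6  265.3] rot [-179.6  -50.1   12.9] F [-1.5  2.7  0.4] w 13.8 q [-51.    6.6 112.4  60.   53.1  -9.1]
[-119.53186225    0.47544826  301.22290212]
```

View pics/ag_wrist.png

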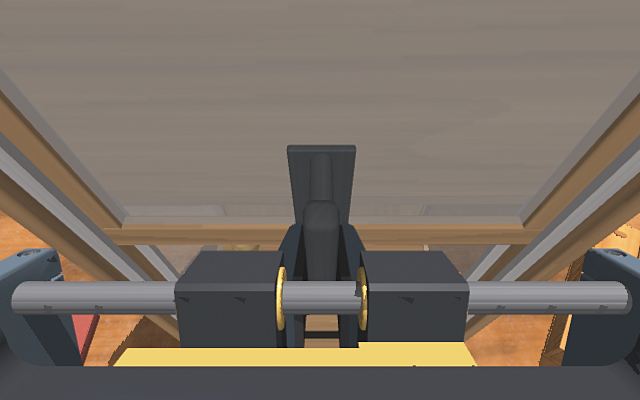

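```bash

python3 -m creep '[[1,-2,0,1.7,0,0,0],[1,-4,0,3.3,0,0,0],[1,-6.1,0,5.1,0,0,0],[1,-6.1,0,5.1,0,0,0],[1,-6.1,0,5.1,0,0,0]]'
python3 -m creep '[[1,-6.1,0,5.1,0,0,0],[1,-6.1,0,5.1,0,0,0],[1,-6.1,0,5.1,0,0,0],[1,-6.1,0,5.1,0,0,0],[1,-6.1,0,5.1,0,0,0]]'
python3 -m creep '[[1,-6.1,0,5.1,0,0,0],[1,-6.1,0,5.1,0,0,0],[1,-6.1,0,5.1,0,0,0],[1,-6.1,0,5.1,0,0,0],[1,-6.1,0,5.1,0,0,0]]'
python3 -m creep '[[1,-6.1,0,5.1,0,0,0],[1,-6.1,0,5.1,0,0,0],[1,-6.1,0,5.1,0,0,0],[1,-6.1,0,5.1,0,0,0],[1,-6.1,0,5.1,0,0,0]]'
python3 - <<'E'
from wp import *
st();p,Rc=cur();print(tocab(p-56*Rc[:,2]))
f=grab_frame("wrist"); cv2.imwrite("pics/ah_wrist.png",f["frame"][:,:,::-1])
E
```

```text
time_s: 46.9
ee_pos: [551.1, -253.6, 234.3]
ee_rot: [-179.7, -50.2, 12.9]
force: [-4.3, 3.4, 5.5]
gripper_width: 14.2
time_s: 47.52
ee_pos: [551.1, -253.6, 194.4]
ee_rot: [-179.7, -50.2, 12.9]
force: [-5.1, 4.3, 5.3]
gripper_width: 13.8
time_s: 48.15
ee_pos: [551.1, -253.6, 154.6]
ee_rot: [-179.7, -50.2, 12.9]
force: [-4.8, 2.5, 4.8]
gripper_width: 13.8
time_s: 48.78
ee_pos: [551.1, -253.6, 114.7]
ee_rot: [-179.7, -50.2, 12.9]
force: [-4.4, 2.9, 6.0]
gripper_width: 13.6
t 48.77 pos [ 551.1 -253.6  114.7] rot [-179.7  -50.2   12.9] F [-4.4  2.9  6. ] w 13.6 q [-51.   18.6 124.4  80.2  44.6 -39.2]
[-119.52221943    0.50679783  150.58449722]
```

View pics/ah_wrist.png

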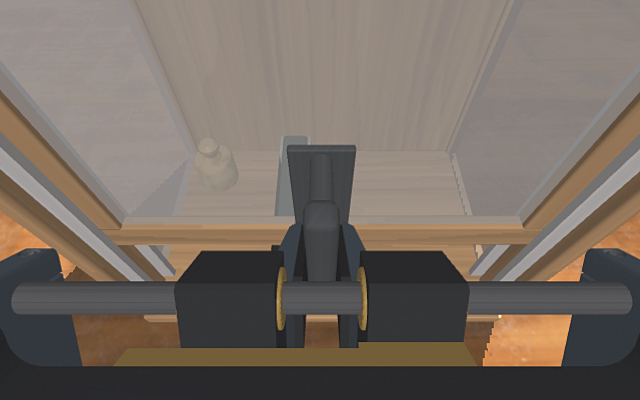

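```bash

python3 -m creep '[[1,-6.1,0,5.1,0,0,0],[1,-6.1,0,5.1,0,0,0],[1,-6.1,0,5.1,0,0,0],[1,-6.1,0,5.1,0,0,0],[1,-6.1,0,5.1,0,0,0]]'
python3 -m creep '[[1,-6.1,0,5.1,0,0,0],[1,-6.1,0,5.1,0,0,0],[1,-6.1,0,5.1,0,0,0],[1,-4.5,0,3.75,0,0,0],[1,-3,0,2.5,0,0,0]]'
python3 -m creep '[[1,-2,0,1.67,0,0,0],[1,-2,0,1.67,0,0,0]]' 50
python3 -m creep '[[1,-1.5,0,1.25,0,0,0],[1,-1.5,0,1.25,0,0,0]]'
python3 -m creep '[[1,-1.5,0,1.25,0,0,0],[1,-1.5,0,1.25,0,0,0]]'
python3 - <<'E'
from wp import *
st();p,Rc=cur();print(tocab(p-56*Rc[:,2]))
E
```

```text
time_s: 49.45
ee_pos: [551.0, -253.7, 74.9]
ee_rot: [-179.7, -50.2, 12.9]
force: [-4.9, 2.3, 4.7]
gripper_width: 13.8
time_s: 50.08
ee_pos: [551.1, -253.7, 41.0]
ee_rot: [-179.7, -50.1, 12.8]
force: [-4.2, 2.0, 4.8]
gripper_width: 13.4
time_s: 50.32
ee_pos: [551.1, -253.7, 35.8]
ee_rot: [-179.7, -50.1, 12.8]
force: [-4.8, 1.0, 4.6]
gripper_width: 13.9
time_s: 50.58
ee_pos: [551.1, -253.7, 31.9]
ee_rot: [-179.7, -50.1, 12.8]
force: [-5.3, 0.5, 4.5]
gripper_width: 13.4
time_s: 50.82
ee_pos: [551.1, -253.7, 28.2]
ee_rot: [-179.7, -50.2, 12.8]
force: [-7.8, 0.5, 7.9]
gripper_width: 13.8
t 50.83 pos [ 551.1 -253.7   28.2] rot [-179.7  -50.2   12.8] F [-7.8  0.5  7.9] w 13.8 q [-51.   28.4 128.8  94.9  44.  -59.6]
[-119.49331813    0.52563276   64.06205126]
```

Touching the seal at about z 30; force is rising. Press on slowly.

```bash

python3 -m creep '[[1,-1,0,0.83,0,0,0],[1,0,0,0,0,0,0]]' 
python3 -m creep '[[1,-1,0,0.83,0,0,0],[1,0,0,0,0,0,0]]' 
python3 -m creep '[[1,-1,0,0.83,0,0,0],[1,0,0,0,0,0,0]]' 
python3 -m creep '[[1,-1,0,0.83,0,0,0],[1,0,0,0,0,0,0]]'
python3 -m creep '[[1,-1,0,0.83,0,0,0],[1,0,0,0,0,0,0]]'
```

```text
time_s: 51.08
ee_pos: [551.1, -253.7, 27.1]
ee_rot: [-179.7, -50.2, 12.8]
force: [-6.3, 1.0, 8.2]
gripper_width: 13.8
time_s: 51.32
ee_pos: [551.1, -253.7, 26.1]
ee_rot: [-179.7, -50.2, 12.8]
force: [-8.0, 0.7, 9.3]
gripper_width: 13.7
time_s: 51.58
ee_pos: [551.2, -253.7, 25.4]
ee_rot: [-179.7, -50.3, 12.8]
force: [-10.5, -0.3, 13.7]
gripper_width: 13.3
time_s: 51.82
ee_pos: [551.3, -253.7, 25.4]
ee_rot: [-179.8, -50.4, 12.9]
force: [-16.2, 0.1, 21.8]
gripper_width: 13.9
time_s: 52.08
ee_pos: [551.4, -253.7, 25.4]
ee_rot: [-179.8, -50.5, 12.9]
force: [-23.1, 0.0, 30.9]
gripper_width: 13.9
```

```bash

python3 -m creep '[[1,1,0,-0.83,0,0,0],[1,0,0,0,0,0,0]]'
python3 -m creep '[[0.3,0,0,0,0,0,0],[0.3,0,0,0,0,0,0],[0.3,0,0,0,0,0,0],[0.3,0,0,0,0,0,0],[0.3,0,0,0,0,0,0]]' 
python3 -m creep '[[0,0,0,-12,0,0,0],[0,0,0,-18,0,0,0],[0,0,0,-20,0,0,0],[0,0,0,-20,0,0,0],[0,0,0,0,0,0,0]]'
python3 - <<'E'
from wp import *
st()
f=grab_frame("wrist"); cv2.imwrite("pics/ai_wrist.png",f["frame"][:,:,::-1]); crop(f,"ai_c.png",140,520,80,250,2)
E
```

```text
time_s: 52.32
ee_pos: [551.3, -253.7, 25.4]
ee_rot: [-179.8, -50.4, 12.9]
force: [-16.9, 0.2, 21.6]
gripper_width: 13.7
time_s: 52.95
ee_pos: [551.1, -253.4, 22.6]
ee_rot: [-179.6, -50.1, 12.8]
force: [0.6, 0.3, 0.8]
gripper_width: 61.1
time_s: 53.58
ee_pos: [498.1, -266.8, 68.9]
ee_rot: [-179.9, -50.2, 12.9]
force: [0.1, -0.2, 0.6]
gripper_width: 91.2
t 53.58 pos [ 498.1 -266.8   68.9] rot [-179.9  -50.2   12.9] F [ 0.1 -0.2  0.6] w 91.2 q [-58.1  22.3 129.8  83.7  47.  -52.7]
```

View pics/ai_c.png

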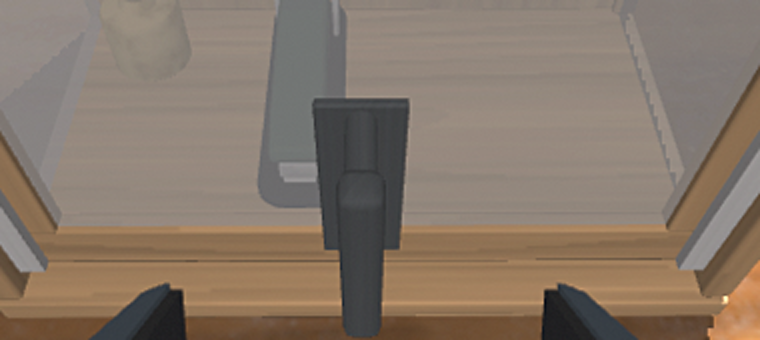

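```bash

python3 -m creep '[[0,0,0,-20,0,0,0],[0,0,0,-25,0,0,0],[0,0,0,-25,0,0,0],[0,0,0,-10,0,0,0],[0,0,0,0,0,0,0]]'
python3 - <<'E'
from wp import *
st()
f=grab_frame("wrist"); cv2.imwrite("pics/aj_wrist.png",f["frame"][:,:,::-1])
s=grab_frame("scene"); cv2.imwrite("pics/aj_scene.png",s["frame"][:,:,::-1])
print("expected shut bar bottom/top px",np.round(proj(f,cab(-123.5,0,21)),1),np.round(proj(f,cab(-123.5,0,105)),1))
print("expected stapler nose base px",np.round(proj(f,cab(-55,28,19)),1),np.round(proj(f,cab(-55,28,12)),1))
E
```

```text
time_s: 54.25
ee_pos: [439.1, -280.1, 119.0]
ee_rot: [-179.7, -50.1, 12.8]
force: [-0.3, -1.0, 0.5]
gripper_width: 91.4
t 54.25 pos [ 439.1 -280.1  119. ] rot [-179.7  -50.1   12.8] F [-0.3 -1.   0.5] w 91.4 q [-66.7  15.5 128.8  70.6  53.2 -43.9]
expected shut bar bottom/top px [322.  217.5] [321.8 159. ]
expected stapler nose base px [295.5 163.7] [295.9 167.9]
```

View pics/aj_wrist.png

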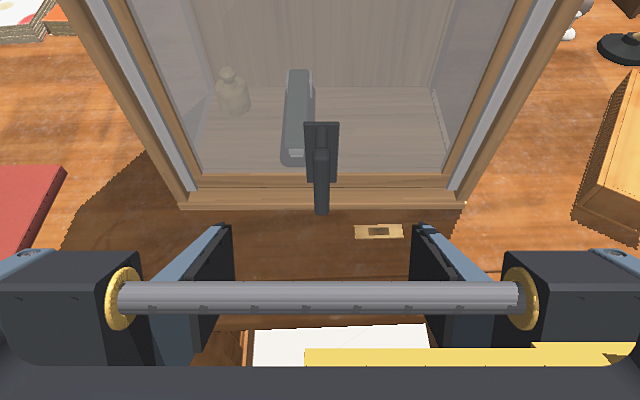

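View pics/aj_scene.png

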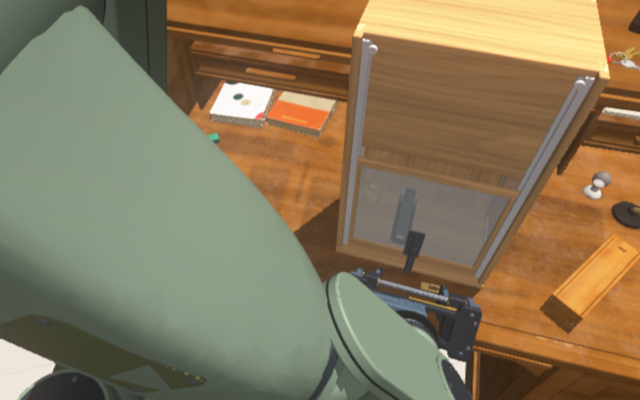

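```bash
python3 -c "
from workcell import job_done
print(job_done())"
```

```text
the job is handed in; nothing more can be done
None
```

The job is handed in at about 54 s of the 72 s allowed. I raised the sash by its handle to its stop. The stapler stands upright on the cabinet floor, about 40 mm from the brass weight, with its hinge end pushed against the back wall. I then released it, lowered the sash by its handle and pressed it shut.

**Last checks**
- **Sash:** it travelled 240 mm down by the measured tool position and stopped hard at about 31 N. The black seal is no longer visible. The handle's lower end is at row 215 in the wrist image, against 217.5 predicted for fully shut.
- **Stapler:** the push against the wall peaked at about 44 N horizontally at the wrist (43 N along x), and the stapler stopped moving. I measured its nose at x = -53.8 mm in the cabinet, against -55 if the end is touching the wall.
- **Brass weight:** it measured 26.5 and 28.1 mm (x of its front edge) before and after placing the stapler, so it did not move within measurement error.
- **Other things on the desk:** I never touched the notebook or the ink pad. The arm hides them in the final scene picture, so I could not confirm them there.
- **Robot:** it is clear of everything.

**What went wrong or disagreed**
- **Tool point:** the fingers end about 37 mm short of the reported TCP in the scene and wrist images and at contact with the bar. This caused two missed grips on the handle and one on the stapler. The missed grips pressed on the handle and the stapler with under 12 N, and I corrected for the offset afterwards.
- **First move to the stapler:** it ran into the range of joint 6, at 146.5 of 146.56 degrees, and was held there. I re-routed.

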